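# Fish the stuck spacer out of a centrifuge bucket with the bail hook

## Robot

A 6-joint arm with a two-finger parallel gripper is mounted at the origin on the work surface. World frame = base frame: x ahead of the robot, y to its left, z up, the work surface at z = 0. Lengths are in m, angles in rad, forces in N, time in s.
With the tool pointing down it reaches from about 0.375 to 0.9 m from the base axis. Payload 3.1 kg.
Tool frame: the origin (TCP) lies at the centre of the arm's flange, where the gripper is bolted on; the fingertips stand tip_reach ahead of it and the grasp point (between the pads) lies 164 mm ahead of it (tip_reach is the distance from the TCP to the fingertips, in m); z points along the fingers, y is the direction in which the jaws open and shut (so a half turn about z gives the same grasp; the last joint's range is limited). The gripper opens to 87 mm and grips with 3 to 60 N. Pads are 19 mm wide; open, the fingers measure 117 mm over their backs; the gripper's body (75 mm by 190 mm) begins 51 mm behind the grasp point.
Start: joints at [-1.385, 0.527, 1.433, -0, 1.181, -0.178], TCP at [0.222, -0.584, 0.405] pointing down, gripper open.
Joint ranges: [-3.08, 3.08], [-0.75, 2.2], [0.22, 2.44], [-1.43, 4.57], [0, 2.65], [-2.85, 2.85]. Speed limits (rad/s): [2.79, 2.79, 3.14, 3.14, 3.14, 3.14].

## Interface

Orientations are given as a unit quaternion [x, y, z, w].
In Python, from rig import get_obs, camera, hand_in, tip_reach gives the robot as it stands. The module is installed in compiled form; this text tells all that it offers.
- The arm moves only by the tool servo_tool, never from a script. Its argument "steps" is one flat list of numbers, 5 for each row, row after row: the finger opening in m, from 0 to 0.087, then the shift along the tool's x, y, z in m, then the turn about the tool's z in rad. A call has 1 to 12 rows; each row is the pose to reach, as a shift and turn from the pose commanded when the call began, along the tool's axes at that moment; what a row does not reach only later rows make up. A row lasts 1/8 s, in which the tool goes at most 62.5 mm and 10.7 degrees, less where a joint would pass 70% of its speed; a pose out of reach is approached as far as the arm can. A call with a gripper value outside its range is refused whole. The fingers move at their own pace and stop on an object; "force" is the grip in N (left out, the last holds). Time passes only in rows, so rows that repeat a pose let the fingers close. It gives the time, the measured TCP pose, the force and the opening at its end, in the units of the state.
- get_obs(): the state, without advancing time (a new reading comes with each control period).
- camera(name): name is "scene" or "top"; returns a dict with "pixels" (420x560x3 uint8, blue, green, red), "vertical_fov" (degrees; the focal length in pixels is half the picture's height over the tangent of half this angle, whatever the lens; pixels are square), "cx", "cy" (the principal point, pixels), "T" (4x4, takes a point from camera to world coordinates). Camera axes: x right, y up, looking along -z (the intrinsics and any distortion apply to the point x, -y, -z); pixel columns grow to the right and rows downward; lengths in m; the calibration is good to about 2 mm. A picture is of the moment at which its call begins. There is no depth.
- hand_in(): hands the job in, once; it reports no verdict.
The state is a dict: "time": time; "q": joint angles; "joint_velocities": joint speeds; "joint_torque": joint torques, N m; "position": TCP position; "tool_rot": TCP orientation; "ft_force": force on the tool from outside, world axes, zero at the start; "moment": the same for the moment, N m; "grip_width": finger opening in m.
Only numpy, scipy, OpenCV 4.12 (cv2) and the standard library are available. Lean on these libraries where they do the work, as an engineer would, in place of code of your own. Each camera call takes 0.05 s, during which the arm holds its last target.

## Task

A spacer plug is still stuck at the bottom of one of the four centrifuge buckets. Take the hook tool from the tool stand, catch the spacer's swinging wire bail with it and draw the spacer up out of its bucket - feel your way gently, without pressing hard on the spacer, its bail or the bucket, and without handling the spacer with the gripper. Stand the spacer upright in the steel tray, unhook it, hang the hook tool back in the hole it came from, and leave everything else where it is.

Things in the scene. Friction and masses are not known exactly. Their poses are not given: they have to be found in the camera images.
- bucket_rack: Fixed grey rack, 136 mm square, with four upright aluminium centrifuge buckets at (+-31, +-31) mm along its x and y. Origin: centre of its underside, on the bench. Each bucket is an open bore 42 mm across (12-sided), floor 11 mm and mouth 115 mm above the bench, collar 54 mm across. One bucket is empty.
- spacer: The spacer: a solid white plastic plug 39 mm across, 44 mm high, about 0.1 kg, on the floor of one bucket; a black rubber ring round it, 11 mm above its foot, drags on the bore with some 4 to 8 N while it is drawn. Origin at the centre of its underside, z up, flat top at z = 44 mm. A steel wire loop (bail) is hinged on its top.
- spacer_mid (a point): Centre of the spacer, half-way up (22 mm above its foot); axes as spacer.
- bail_hinge (a point): Middle of the bail's hinge line, which runs along the spacer's y, 3 mm above its top, between two lugs 7 mm high at y = +-12 mm. The bail is an arch of 3 mm wire: legs 17 mm apart, crown (wire centre) 16 mm from the hinge line. It swings freely and lies flopped 0.85 rad from upright, to +x or to -x of the spacer: which is NOT measured, see or feel it (see hook_throat).
- hook_throat (a point): Middle of the hook's throat floor, 4 mm above the tool's lowest point. On the side the flopped bail leans to (crown 12 mm off the axis), a hook let down meets the wire about 15 mm above the spacer's top; on the other side it reaches the top, and can slide under the crown (12 mm free below it), towards the lean, to catch it.
- hook_grip (a point): Centre of the hook tool's black handle block (30 mm along the tool's x, 14 mm along y, 46 mm high; grip it across the 14 mm), 127 mm above the tool's lowest point. Axes as hook_tool.
- hook_tool: Hook tool, 0.07 kg, 150 mm long, hanging upright in the stand. Origin: foot of its shank axis; z up the shank, x the way the hook points. Shank 5 mm across; guard disc 48 mm across at z = 100 to 104 mm; handle above. The hook is a 4 mm bar along +x to 12 mm from the shank axis, its point turned up to z = 10 mm; throat free from x = 2.5 to 8 mm.
- tool_stand: Fixed white sheet-metal stand, 80 mm along its x, 165 mm along its y, origin at the centre of its underside; its top plate (118 mm high, 6 mm thick) has two holes 34 mm across at y = -41 and +41 mm; the tools' guard discs rest on it. The hook tool hangs in one hole (either), the brush in the other.
- tray: Fixed open steel tray 180 mm (its x) by 120 mm (its y), origin at the centre of its underside; floor 3 mm thick, rim 20 mm high. A rubber cushion lies in its +x half; the -x half is free.
- brush_grip (a point): Centre of the handle of the bucket brush, a tool with the same handle and guard disc as the hook but a round white brush in place of the hook. Bystander.
- cushion_a: Black rubber cushion, a disc 34 mm across and 10 mm high, lying on the floor of another bucket; origin under its centre. Bystander.
- cushion_b: Another such cushion in a third bucket. Bystander.
- cushion_c: Another such cushion, in the tray. Bystander.
- vial: White-capped specimen vial 35 mm across, 67 mm high; origin under its centre. Bystander.
- oil_bottle: Small amber bottle 32 mm across, 62 mm high; origin under its centre. Bystander.
- stain_jar: Glass jar with a knobbed lid, foot 60 mm across, 100 mm high; origin under its centre. Bystander.
- slide_box: Flat blue slide box, 86 mm (its x) by 162 mm (its y), 36 mm high; origin under its centre. Bystander.
Not all that is in view belongs to the job. Leave any green or pink look-alike of the spacer alone.

How it is judged:
On the way, in this order (a step that is already met when the one before it is completed fails the run):
1. the spacer hangs on the hook tool, clear above the buckets (height (world z) of spacer_mid above 0.139 m and contact force between hook_tool and spacer above 0.3 N), for 0.2 s.
2. the spacer stands upright on the tray's floor, off the hook (x of spacer_mid in the frame of tray between -0.075 and 0.075 m and y of spacer_mid in the frame of tray between -0.045 and 0.045 m and z of spacer_mid in the frame of tray below 0.0275 m and angle between spacer's own z axis and vertical below 0.08 rad and contact force between hook_tool and spacer below 0.05 N and linear speed of spacer below 0.02 m/s), for 0.2 s.
At the end, for the whole second after the job is handed in: The spacer stands upright (within 0.08 rad) and still on the tray's floor, inside its rim, off the hook; the hook tool hangs upright and still in the stand, its grip within 12 mm of where it was at the start (all of step 2 and distance of hook_grip from where it was at the start of the episode below 0.012 m and angle between hook_tool's own z axis and vertical below 0.08 rad and linear speed of hook_tool below 0.02 m/s); the robot touches nothing.
It fails at once if the hook tool presses on the spacer or its bail with more than 25 N (contact force between hook_tool and spacer above 25 N).
It fails at once if the hook tool presses on a bucket or the bucket rack with more than 25 N (contact force between hook_tool and bucket_rack above 25 N).
It fails at once if the gripper handles the spacer (contact force between any of the fingers, the arm and spacer above 0.5 N).
It fails at once if a bystander is moved (distance of any of brush_grip, cushion_a, cushion_b, cushion_c, vial, oil_bottle, stain_jar, slide_box from where it was at the start of the episode above 0.015 m).
It also fails if it takes over 72 s, if anything falls off the work surface, if the arm or the gripper's body presses on something with over 40 N, if the wrist force passes 120 N, or if a joint passes its speed limit or range.

## Working session

There is one attempt and no reset: what is moved stays moved. The work goes in short steps, Python scripts to look and compute and a tool call to move; the robot and the scene stay as the last step left them, time stands still between calls to the robot, and variables do not carry over. Pictures are saved under pics/ and viewed, and the job is handed in when it is done.

Besides the shell and the picture viewer there is one more tool, called as name(argument=value, ...) on one line, values as JSON. servo_tool: Moves the arm, as the interface text tells. Its arguments: {"type":"object","properties":{"steps":{"type":"array"},"force":{"type":"number"}},"required":["steps"]}

```bash
mkdir -p pics; ls; cat > h.py <<'E'
import numpy as np, cv2
from rig import get_obs, camera, hand_in, tip_reach
def snap(n,f):
    c=camera(n); cv2.imwrite('pics/'+f+'.png',c['pixels']); np.savez('pics/'+f+'.npz',**{k:v for k,v in c.items()})
    return c
E
python3 - <<'E'
from h import *
print(get_obs(), tip_reach)
for n in('scene','top'):
    c=snap(n,n+'0'); print({k:v for k,v in c.items() if k!='pixels'})
E
```

```text
pics
{'time': 0.0, 'q': array([-1.38551562e+00,  5.28471185e-01,  1.43389646e+00, -2.15736852e-05,
        1.18138040e+00, -1.78485921e-01]), 'joint_velocities': array([ 0.00069399, -0.00033414, -0.00018847, -0.00112886,  0.00073704,
       -0.00019931]), 'joint_torque': array([ 2.77575697e-05, -4.40037096e+01, -1.76594210e+01,  6.34410605e-02,
        5.82223583e-02, -1.58458406e-04]), 'position': array([ 0.22234283, -0.58374971,  0.40376998]), 'tool_rot': array([ 9.83503466e-01,  1.80886074e-01, -1.36361215e-05, -1.07765802e-03]), 'ft_force': array([-0.76941885, -1.3357035 , -0.28186274]), 'moment': array([-0.00942295,  0.04452051, -0.00740687]), 'grip_width': 0.08692772884687441} 0.1822
{'vertical_fov': 50.65220766993963, 'cx': 275.1322848491053, 'cy': 208.18784036338357, 'T': array([[ 0.20652908, -0.54462501,  0.81285259,  1.29443848],
       [ 0.97838955,  0.12342789, -0.16588983, -0.14165489],
       [-0.00998093,  0.82954756,  0.55834687,  0.63339571],
       [ 0.        ,  0.        ,  0.        ,  1.        ]])}
{'vertical_fov': 50.8711889099617, 'cx': 274.1629435058824, 'cy': 209.31784105012784, 'T': array([[ 0.01735307,  0.99924659, -0.03471491,  0.51126589],
       [-0.99977187,  0.0177737 ,  0.01184495,  0.00762384],
       [ 0.01245304,  0.03450144,  0.99932706,  1.12819907],
       [ 0.        ,  0.        ,  0.        ,  1.        ]])}
```

View pics/scene0.png

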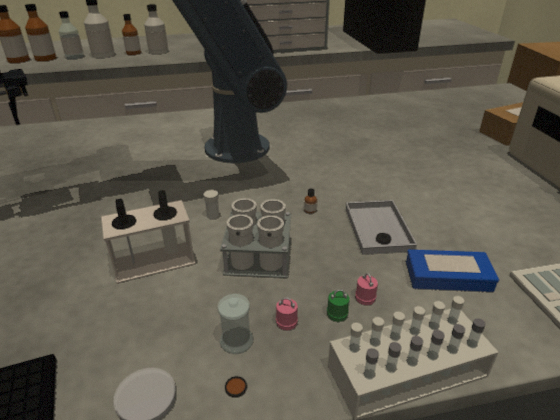

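View pics/top0.png

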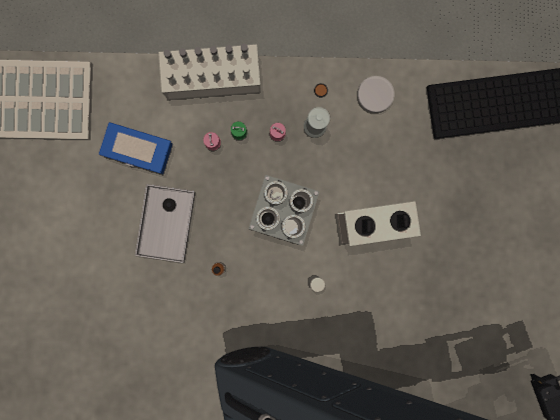

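```bash
python3 - <<'E'
import cv2
t=cv2.imread('pics/top0.png'); s=cv2.imread('pics/scene0.png')
def crop(im,x0,x1,y0,y1,k,f):
    cv2.imwrite('pics/'+f+'.png',cv2.resize(im[y0:y1,x0:x1],None,fx=k,fy=k,interpolation=cv2.INTER_CUBIC))
crop(t,245,325,172,250,7,'t_rack'); crop(t,330,430,195,255,7,'t_stand'); crop(t,130,200,180,265,6,'t_tray')
crop(s,95,205,180,280,6,'s_stand'); crop(s,210,300,190,285,6,'s_rack'); crop(s,340,420,195,255,7,'s_tray')
E
```

```text
(no output)
```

View pics/t_rack.png

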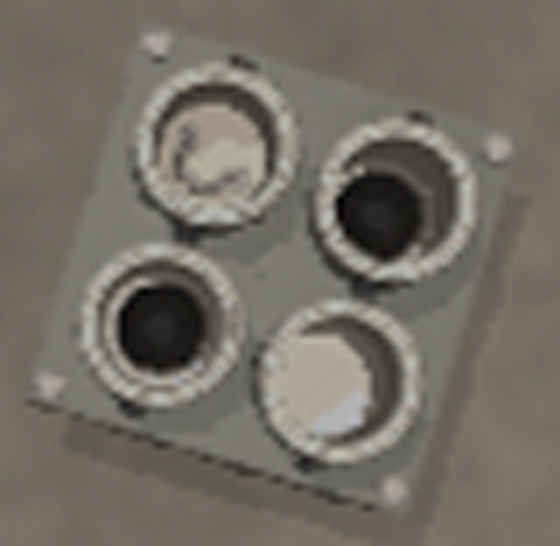

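View pics/t_stand.png

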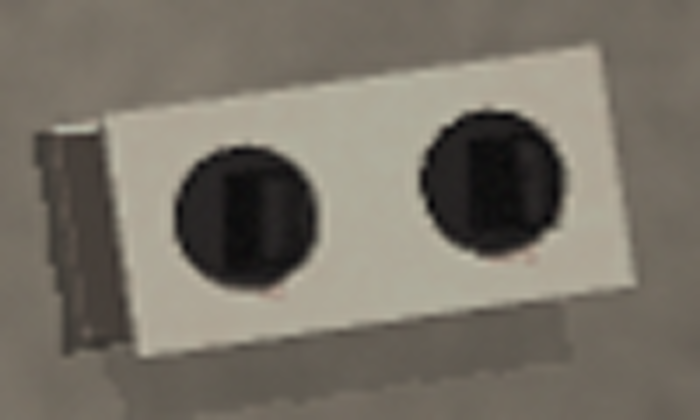

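View pics/t_tray.png

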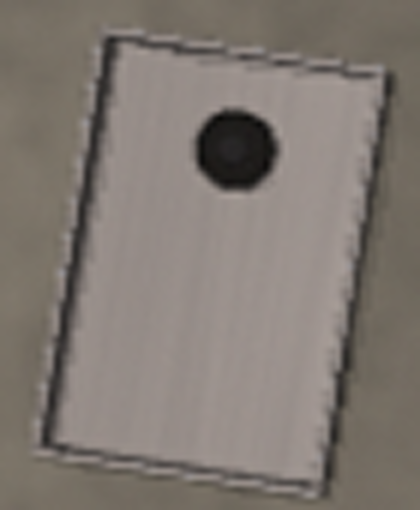

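View pics/s_stand.png

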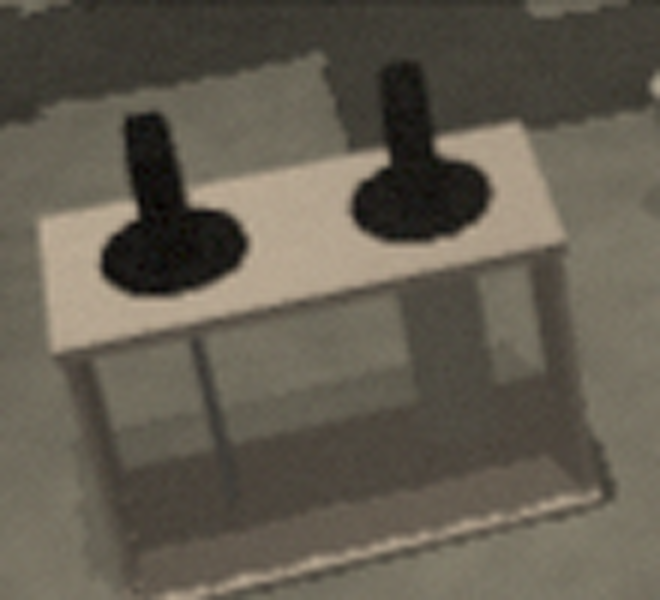

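View pics/s_rack.png

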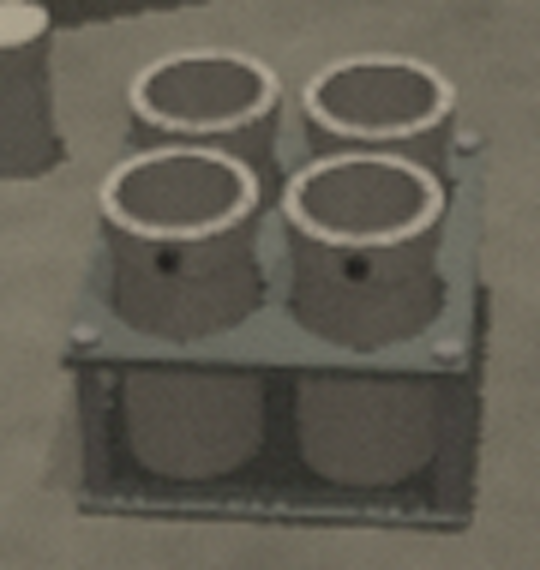

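```bash
cat >> h.py <<'E'
def load(f): return dict(np.load('pics/'+f+'.npz'))
def foc(c): return c['pixels'].shape[0]/2/np.tan(np.radians(float(c['vertical_fov']))/2)
def proj(c,P):
    P=np.atleast_2d(P); T=c['T']; p=(P-T[:3,3])@T[:3,:3]; f=foc(c)
    return np.c_[c['cx']+f*p[:,0]/-p[:,2], c['cy']-f*p[:,1]/-p[:,2]]
def unproj(c,uv,z):
    uv=np.atleast_2d(uv); f=foc(c); d=np.c_[(uv[:,0]-c['cx'])/f,-(uv[:,1]-c['cy'])/f,-np.ones(len(uv))]@c['T'][:3,:3].T
    o=c['T'][:3,3]; return o+d*((z-o[2])/d[:,2])[:,None]
def crop(im,x0,x1,y0,y1,k,f):
    cv2.imwrite('pics/'+f+'.png',cv2.resize(im[y0:y1,x0:x1],None,fx=k,fy=k,interpolation=cv2.INTER_CUBIC))
E
python3 - <<'E'
from h import *
a=np.mean([camera('top')['pixels'].astype(float) for _ in range(6)],0)
p=a[178:208,260:292]; p=np.clip((p-p.min())*255/(np.percentile(p,99.5)-p.min()),0,255).astype(np.uint8)
cv2.imwrite('pics/bail.png',cv2.resize(p,None,fx=18,fy=18,interpolation=cv2.INTER_CUBIC))
E
```

```text
(no output)
```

View pics/bail.png

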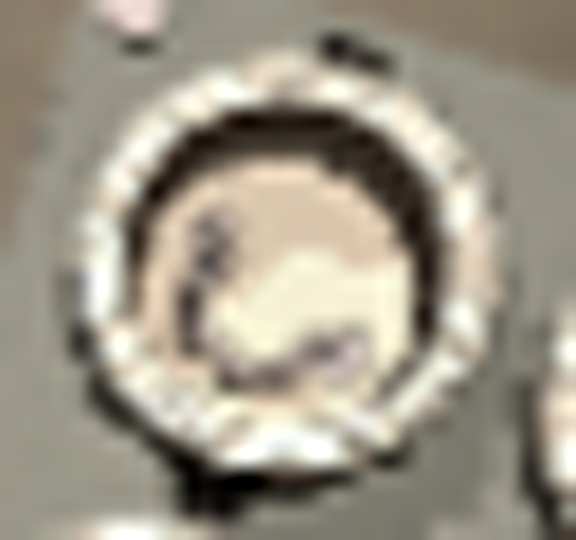

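```bash
python3 - <<'E'
from h import *
s=load('scene0'); t=load('top0')
a=np.mean([camera('scene')['pixels'].astype(float) for _ in range(6)],0)
def enh(x0,x1,y0,y1,k,f):
    p=a[y0:y1,x0:x1]; p=np.clip((p-p.min())*255/(np.percentile(p,90)-p.min()),0,255).astype(np.uint8)
    cv2.imwrite('pics/'+f+'.png',cv2.resize(p,None,fx=k,fy=k,interpolation=cv2.INTER_CUBIC))
enh(105,200,225,280,8,'s_under')
off=np.array([245,172])
R=unproj(t,np.array([[216,145],[396,200],[163,325],[340,382]])/7+off,0.115); print('rims',R)
c=R.mean(0);print('c',c, np.degrees(np.arctan2(*(R[0]-R[1])[[1,0]])), np.linalg.norm(R[0]-R[1]),np.linalg.norm(R[2]-R[0]))
# stereo of discs: top pixel, scene pixel
from scipy.optimize import least_squares
def tri(ut,us):
    r=least_squares(lambda P:np.r_[proj(t,P)[0]-ut,proj(s,P)[0]-us],[0.5,-0.2,0.1]); return r.x,r.fun
for n,ut,us in [('right disc',(330+492/7,195+182/7),(95+174/6,180+250/6)),('left disc',(330+246/7,195+217/7),(95+422/6,180+198/6)),
 ('c far R',(330+598/7,195+43/7),(95+40/6,180+218/6)),('c near',(330+107/7,195+113/7),(95+520/6,180+123/6)),('c2',(330+638/7,195+287/7),(95+55/6,180+352/6)),('c3',(330+140/7,195+355/7),(95+565/6,180+245/6))]: print(n,*tri(ut,us))
E
```

```text
rims [[ 0.58472514 -0.00761774  0.115     ]
 [ 0.56770528 -0.06705795  0.115     ]
 [ 0.52531203  0.00873378  0.115     ]
 [ 0.50765139 -0.04959909  0.115     ]]
c [ 0.54634846 -0.02888525  0.115     ] 74.02168835919629 0.06182891720468721 0.061622160021315146
right disc [ 0.52467422 -0.29387038  0.11819064] [-0.162573   -0.00153984 -0.13871706 -0.01770097]
left disc [ 0.51183875 -0.21285106  0.11831753] [-0.27320748 -0.01715707 -0.24254078 -0.02112427]
c far R [ 0.56839492 -0.31845065  0.16421073] [ 2.23915817 -0.03996322  1.83964281  0.27360628]
c near [ 0.54301979 -0.1683319   0.16165836] [3.79834568 0.3367496  3.37688524 0.22891692]
c2 [ 0.4896668  -0.35398463  0.06001562] [-3.5687965   0.05987276 -3.02899185 -0.44797352]
c3 [ 0.46443842 -0.17812115  0.06074318] [-4.84678891 -0.43636613 -4.44719474 -0.29693354]
```

View pics/s_under.png

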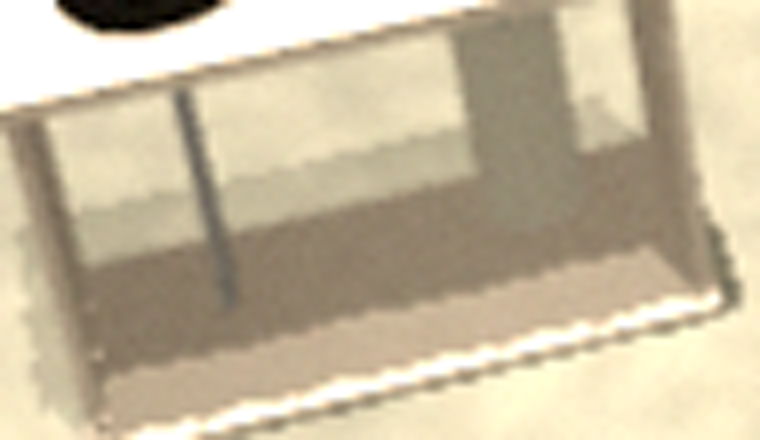

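```bash
python3 - <<'E'
from h import *
s=load('scene0'); t=load('top0')
D=unproj(t,[[330+492/7,195+182/7],[330+246/7,195+217/7]],0.122); print(D)
print('scene disc proj',proj(s,D))
f=D[0].copy()
x=np.array([np.cos(.156),np.sin(.156),0])
for z in(.118,.022,.018): f[2]=z; print(z,(proj(s,f)-[105,225])*8)
for sg in (1,-1):
  for l,z in((12,.02),(12,.028),(8,.028)):
    q=f+sg*l/1000*x; q[2]=z; print(sg,l,z,(proj(s,q)-[105,225])*8)
a=np.mean([camera('scene')['pixels'].astype(float) for _ in range(6)],0)
p=a[245:275,118:150]; p=np.clip((p-p.min())*255/(np.percentile(p,85)-p.min()),0,255).astype(np.uint8)
cv2.imwrite('pics/foot.png',cv2.resize(p,None,fx=18,fy=18,interpolation=cv2.INTER_CUBIC))
p=a[195:240,105:195]; p=np.clip((p-p.min())*255/(np.percentile(p,60)-p.min())*1.,0,255).astype(np.uint8)
cv2.imwrite('pics/hand.png',cv2.resize(p,None,fx=8,fy=8,interpolation=cv2.INTER_CUBIC))
E
```

```text
[[ 0.52462664 -0.29310629  0.122     ]
 [ 0.51180834 -0.21267286  0.122     ]]
scene disc proj [[123.87682904 220.03619668]
 [164.9127415  211.48090389]]
0.118 [[154.2161816  -26.68968352]]
0.022 [[226.49898656 267.28543094]]
0.018 [[229.33267458 278.81007722]]
1 12 0.02 [[232.84179724 300.79412372]]
1 12 0.028 [[227.1139804  277.53608752]]
1 8 0.028 [[225.47283929 268.26116368]]
-1 12 0.02 [[223.08965919 245.85829712]]
-1 12 0.028 [[217.42859608 222.79905053]]
-1 8 0.028 [[219.01627057 231.77180728]]
```

View pics/foot.png

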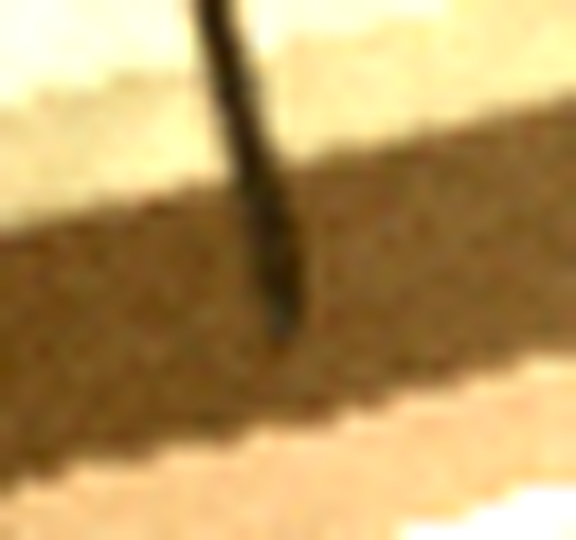

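View pics/hand.png

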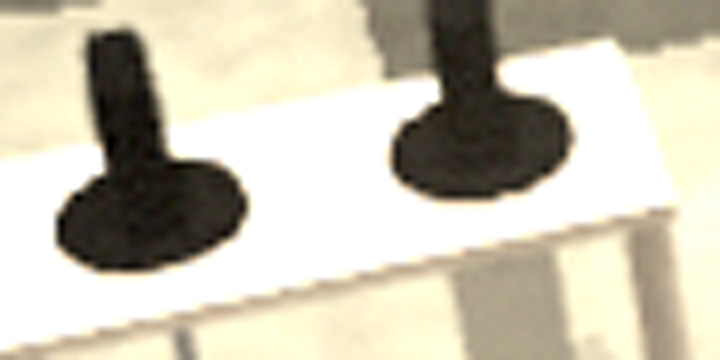

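```bash
python3 - <<'E'
from h import *
t=load('top0'); g=cv2.cvtColor(t['pixels'],cv2.COLOR_BGR2GRAY)
def blob(x0,x1,y0,y1,th,z):
    p=cv2.resize(g[y0:y1,x0:x1],None,fx=8,fy=8,interpolation=cv2.INTER_CUBIC)
    cs,_=cv2.findContours((p<th).astype(np.uint8),cv2.RETR_EXTERNAL,cv2.CHAIN_APPROX_NONE)
    c=max(cs,key=cv2.contourArea); e=cv2.fitEllipse(c)
    uv=(np.array(e[0])+.5)/8-.5+[x0,y0]; return uv,np.array(e[1])/8,unproj(t,uv,z)[0]
print('hook disc',blob(386,415,206,236,80,.121)); print('brush',blob(350,380,212,240,80,.121))
# rims: bright ring -> fit on outer ellipse by eye bail.png; spacer
def k(c,kk,o): return (np.array(c)+.5)/kk-.5+np.array(o)
print('spacer top ctr',unproj(t,k([(277,283)],18,[260,178]),.055), 'lugs',unproj(t,k([(210,230),(345,345)],18,[260,178]),.060))
print('crown',unproj(t,k([(218,360)],18,[260,178]),.069))
R=unproj(t,k([[216,145],[396,200],[163,325],[340,382]],7,[245,172]),0.115); print(R[:,:2],R.mean(0))
Tr=unproj(t,k([[112,33],[390,70],[325,497],[38,452]],6,[130,180]),.02); print('tray',Tr[:,:2],Tr.mean(0)); ex=(Tr[0]+Tr[1]-Tr[2]-Tr[3])/2; print(np.linalg.norm(ex),np.degrees(np.arctan2(ex[1],ex[0])))
# overlay on rack: predicted circles
im=cv2.resize(t['pixels'][165:255,240:330],None,fx=7,fy=7,interpolation=cv2.INTER_CUBIC)
E
```

```text
hook disc (array([399.91558743, 220.60771656]), array([20.04701233, 20.49353027]), array([ 0.52552262, -0.2925484 ,  0.121     ]))
brush (array([364.66070271, 225.59723377]), array([19.94753838, 20.31756592]), array([ 0.5127096 , -0.21177767,  0.121     ]))
spacer top ctr [[ 0.58772658 -0.00625261  0.055     ]] lugs [[ 0.59435593  0.00295864  0.06      ]
 [ 0.57917541 -0.01548755  0.06      ]]
crown [[0.57629073 0.00162458 0.069     ]]
[[ 0.5856943  -0.00661535]
 [ 0.56867418 -0.06605673]
 [ 0.52627776  0.00973429]
 [ 0.50861682 -0.04859975]] [ 0.54731577 -0.02788438  0.115     ]
tray [[0.60493852 0.31122216]
 [0.59157049 0.19495575]
 [0.4132236  0.21772813]
 [0.42991108 0.33711601]] [0.50991092 0.26525551 0.02      ]
0.17835485899824527 -7.841371903121355
```

```bash
python3 - <<'E'
from h import *
t=load('top0')
p=np.clip(t['pixels'][203:240,348:418].astype(float)*5-60,0,255).astype(np.uint8)
cv2.imwrite('pics/hh.png',cv2.resize(p,None,fx=11,fy=11,interpolation=cv2.INTER_CUBIC))
E
```

```text
(no output)
```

View pics/hh.png

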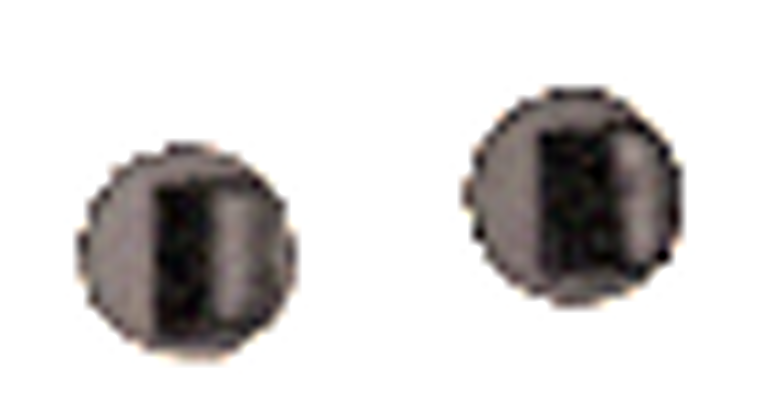

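```bash
cat >> h.py <<'E'
from scipy.spatial.transform import Rotation as Ro
def goal(*ts):
    """ts: (x,y,z_tcp,yaw deg of tool x) -> shifts/turn from current pose"""
    o=get_obs(); R=Ro.from_quat(o['tool_rot']).as_matrix(); yaw=np.degrees(np.arctan2(R[1,0],R[0,0]))
    print('t %.2f'%o['time'],'pos',o['position'].round(4),'yaw %.2f'%yaw,'F',o['ft_force'].round(2),'M',o['moment'].round(3),'w %.4f'%o['grip_width'],'q',o['q'].round(2),'zax',R[:,2].round(4))
    for x,y,z,w in ts:
        d=R.T@(np.array([x,y,z])-o['position']); print(d.round(4), 'turn',round(np.radians((yaw-w+180)%360-180),3))
E
python3 - <<'E'
from h import *
goal((.5255,-.2925,.38,3),(.5255,-.2925,.313,3))
E
```

```text
t 1.00 pos [ 0.2224 -0.5841  0.4048] yaw 20.84 F [-0.25  0.21  0.27] M [0.05  0.012 0.016] w 0.0871 q [-1.39  0.53  1.43 -0.    1.18 -0.18] zax [-0.  0. -1.]
[ 0.387  -0.1646  0.0248] turn 0.311
[ 0.387  -0.1646  0.0918] turn 0.311
```

servo_tool(steps=[0.087, 0.387, -0.1646, 0.025, 0.311, 0.087, 0.387, -0.1646, 0.025, 0.311, 0.087, 0.387, -0.1646, 0.025, 0.311, 0.087, 0.387, -0.1646, 0.025, 0.311, 0.087, 0.387, -0.1646, 0.025, 0.311, 0.087, 0.387, -0.1646, 0.025, 0.311, 0.087, 0.387, -0.1646, 0.025, 0.311, 0.087, 0.387, -0.1646, 0.025, 0.311, 0.087, 0.387, -0.1646, 0.025, 0.311, 0.087, 0.387, -0.1646, 0.025, 0.311], force=40)

```text
time: 2.25
position: [0.5247, -0.2937, 0.3798]
tool_rot: [1.0, 0.025, -0.0, 0.0]
ft_force: [0.1, -0.6, -0.2]
grip_width: 0.0867
```

```bash
python3 - <<'E'
from h import *
goal((.5255,-.2925,.313,3))
c=snap('scene','s1'); crop(c['pixels'],90,210,140,280,5,'s1c')
E
```

```text
t 2.25 pos [ 0.5247 -0.2937  0.3798] yaw 2.92 F [ 0.12 -0.63 -0.21] M [-0.021  0.036 -0.005] w 0.0867 q [-0.7   0.52  1.52 -0.    1.1   0.82] zax [-2.e-04 -3.e-04 -1.e+00]
[ 0.0009 -0.0011  0.0668] turn -0.001
```

View pics/s1c.png

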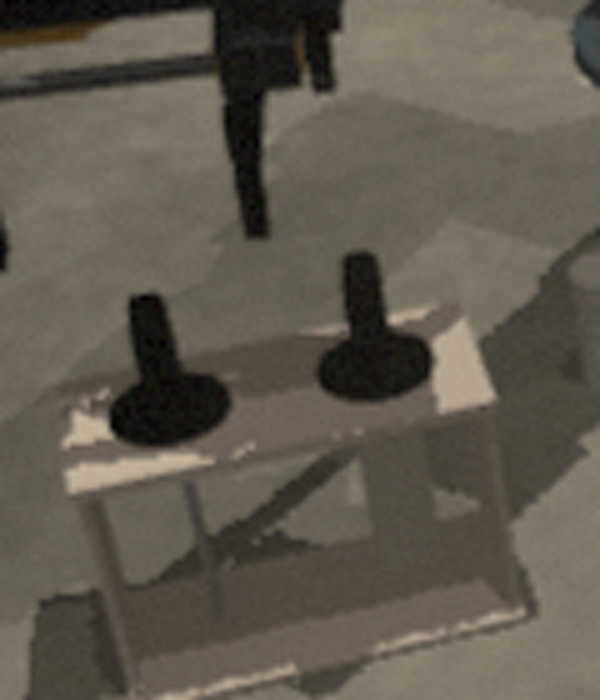

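servo_tool(steps=[0.087, 0.0005, -0.0005, 0.035, 0, 0.087, 0.0005, -0.0005, 0.067, 0, 0.087, 0.0005, -0.0005, 0.067, 0, 0.087, 0.0005, -0.0005, 0.067, 0])

```text
time: 2.8
position: [0.526, -0.293, 0.3137]
tool_rot: [1.0, 0.026, 0.001, 0.001]
ft_force: [-0.0, 0.2, 0.1]
grip_width: 0.087
```

```bash
python3 - <<'E'
from h import *
goal((.5255,-.2925,.313,3))
c=snap('scene','s2'); crop(c['pixels'],70,210,140,280,5,'s2c')
c=snap('top','t2'); crop(c['pixels'],320,440,180,260,5,'t2c')
E
```

```text
t 2.80 pos [ 0.526  -0.293   0.3137] yaw 2.96 F [-0.01  0.21  0.09] M [ 0.01  -0.018 -0.011] w 0.0870 q [-0.69  0.61  1.57 -0.    0.96  0.83] zax [ 0.0013 -0.0011 -1.    ]
[-0.0005 -0.0005  0.0007] turn -0.001
```

View pics/s2c.png

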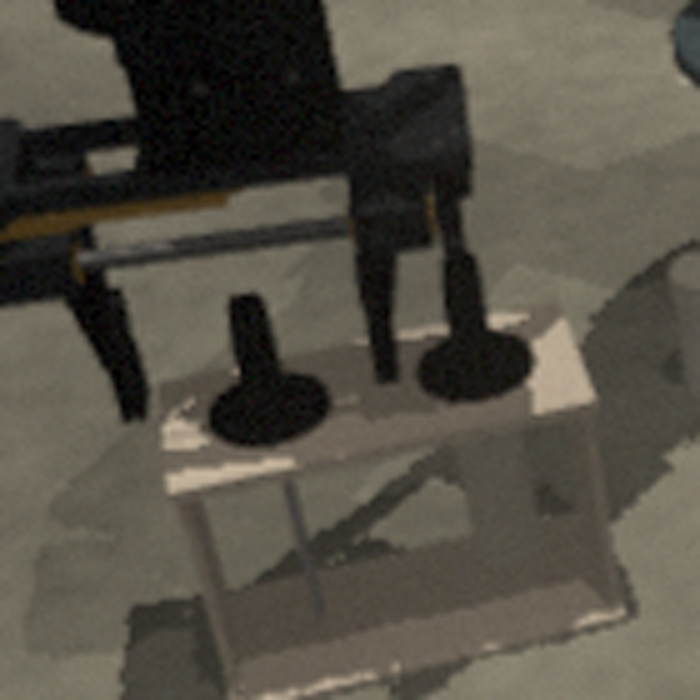

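servo_tool(steps=[0.04, 0, 0, 0, 0, 0.02, 0, 0, 0, 0, 0.01, 0, 0, 0, 0, 0.005, 0, 0, 0, 0, 0.005, 0, 0, 0, 0, 0.005, 0, 0, 0, 0])

```text
time: 3.65
position: [0.526, -0.292, 0.3127]
tool_rot: [1.0, 0.026, -0.0, -0.0]
ft_force: [0.0, -0.1, -0.7]
grip_width: 0.0351
```

```bash
python3 - <<'E'
from h import *
goal((.5255,-.2925,.45,3))
E
```

```text
t 3.65 pos [ 0.526  -0.292   0.3127] yaw 3.02 F [ 0.05 -0.09 -0.75] M [-0.003 -0.015  0.009] w 0.0351 q [-0.69  0.61  1.58  0.    0.95  0.83] zax [-1.e-04  1.e-04 -1.e+00]
[-0.0005  0.0005 -0.1373] turn 0.0
```

Still closing.

servo_tool(steps=[0.005, 0, 0, 0, 0, 0.005, 0, 0, 0, 0, 0.005, 0, 0, 0, 0, 0.005, 0, 0, 0, 0])

```text
time: 4.15
position: [0.526, -0.292, 0.3127]
tool_rot: [1.0, 0.026, -0.0, 0.0]
ft_force: [1.0, -0.3, -0.0]
grip_width: 0.0137
```

servo_tool(steps=[0.005, 0, 0, -0.02, 0, 0.005, 0, 0, -0.05, 0, 0.005, 0, 0, -0.09, 0, 0.005, 0, 0, -0.137, 0, 0.005, 0, 0, -0.137, 0, 0.005, 0, 0, -0.137, 0])

```text
time: 4.9
position: [0.5256, -0.2916, 0.4492]
tool_rot: [1.0, 0.026, -0.001, -0.0]
ft_force: [-0.2, -0.1, 0.3]
grip_width: 0.0141
```

```bash
python3 - <<'E'
from h import *
goal((.5255,-.2925,.45,3))
c=snap('scene','s3'); crop(c['pixels'],60,210,100,240,5,'s3c')
o=get_obs(); 
for x,z in((0,0),(12,0),(12,.010),(0,.1)): 
    a=np.radians(3); p=o['position']+[x/1000*np.cos(a),x/1000*np.sin(a),0]; p[2]=o['position'][2]-.295+z; print(x,z,(proj(c,p)-[60,100])*5)
E
```

```text
t 4.90 pos [ 0.5256 -0.2916  0.4492] yaw 3.03 F [-0.15 -0.15  0.3 ] M [ 0.052  0.078 -0.021] w 0.0141 q [-0.69  0.45  1.44  0.    1.25  0.83] zax [-1.1e-03  9.0e-04 -1.0e+00]
[-0.0001  0.0009 -0.0008] turn 0.001
0 0 [[307.11521067 535.70466941]]
12 0 [[306.47245    552.31189985]]
12 0.01 [[301.17766113 530.80831727]]
0 0.1 [[251.56425054 308.77616155]]
```

View pics/s3c.png

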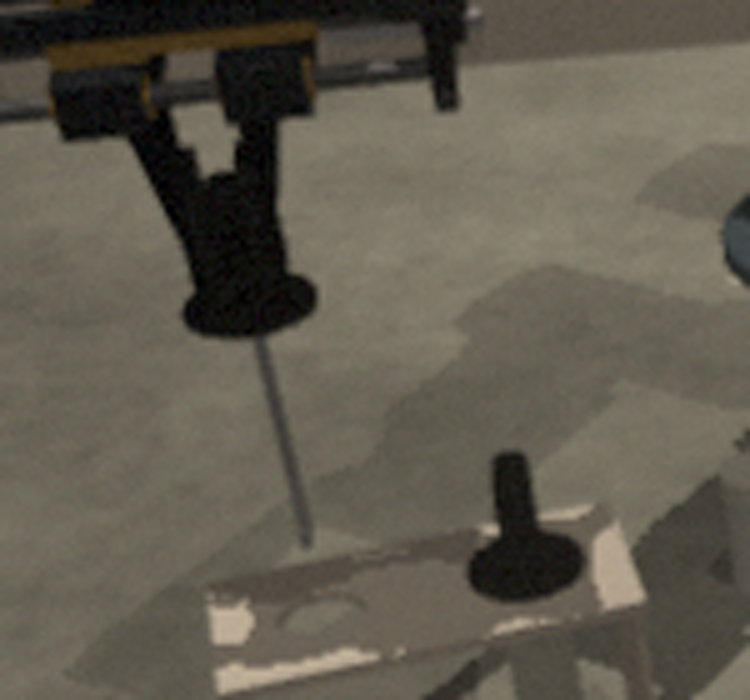

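```bash
python3 - <<'E'
from h import *
goal((.5932,-.0115,.48,140.5))
E
```

```text
t 4.95 pos [ 0.5255 -0.2916  0.4484] yaw 3.03 F [ 0.08 -0.43 -1.47] M [ 0.035  0.034 -0.002] w 0.0134 q [-0.69  0.45  1.44  0.    1.25  0.83] zax [-0.0024  0.002  -1.    ]
[ 0.0823 -0.2762 -0.0313] turn -2.399
```

servo_tool(steps=[0.005, 0, 0, -0.031, 0, 0.005, 0, 0, -0.031, -0.18, 0.005, 0.015, -0.05, -0.031, -0.36, 0.005, 0.03, -0.1, -0.031, -0.54, 0.005, 0.045, -0.15, -0.031, -0.72, 0.005, 0.06, -0.2, -0.031, -0.9, 0.005, 0.075, -0.25, -0.031, -1.08, 0.005, 0.082, -0.276, -0.031, -1.26, 0.005, 0.082, -0.276, -0.031, -1.44, 0.005, 0.082, -0.276, -0.031, -1.62, 0.005, 0.082, -0.276, -0.031, -1.8, 0.005, 0.082, -0.276, -0.031, -1.8])

```text
time: 6.45
position: [0.5931, -0.012, 0.4788]
tool_rot: [0.602, 0.799, -0.001, -0.002]
ft_force: [-0.8, -0.1, -1.3]
grip_width: 0.0137
```

```bash
python3 - <<'E'
from h import *
goal((.5932,-.0115,.48,140.5))
c=snap('scene','s4'); crop(c['pixels'],190,330,80,220,5,'s4c')
o=get_obs(); R=Ro.from_quat(o['tool_rot']).as_matrix()
for x,z in((0,0),(12,0),(12,.010),(0,.1)): 
    p=o['position']+R[:,0]*x/1000; p[2]=o['position'][2]-.295+z; print(x,z,(proj(c,p)-[190,80])*5)
E
```

```text
t 6.45 pos [ 0.5931 -0.012   0.4788] yaw 106.04 F [-0.85 -0.11 -1.35] M [-0.018 -0.126 -0.019] w 0.0137 q [-0.21  0.41  1.42  0.    1.31 -0.49] zax [-3.9e-03  9.0e-04 -1.0e+00]
[ 0.0004  0.0002 -0.0012] turn -0.601
0 0 [[390.05416931 574.47128673]]
12 0 [[418.02601187 566.38999968]]
12 0.01 [[417.71216921 544.02187572]]
0 0.1 [[384.71133646 335.76588654]]
```

View pics/s4c.png

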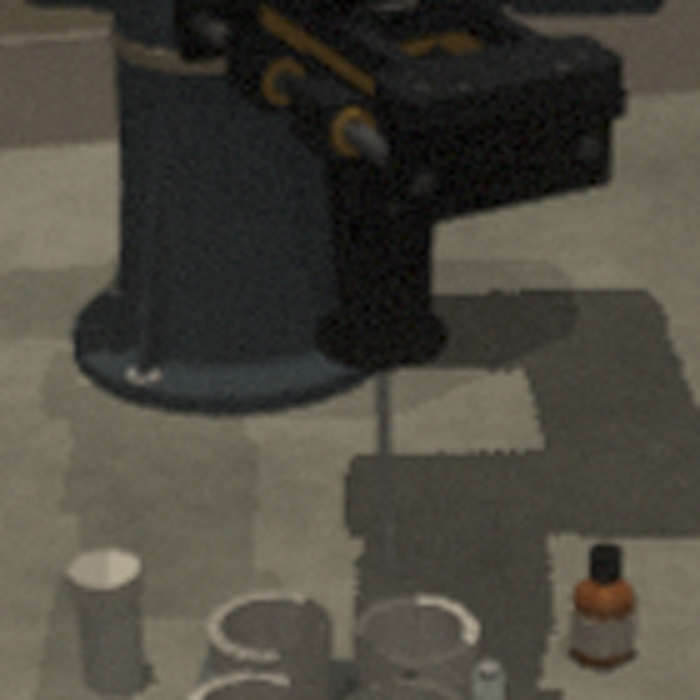

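```bash
python3 - <<'E'
from h import *
a=np.mean([camera('scene')['pixels'].astype(float) for _ in range(8)],0)
p=a[155:210,245:300]; p=np.clip((p-p.min())*255/(np.percentile(p,70)-p.min()),0,255).astype(np.uint8)
cv2.imwrite('pics/f2.png',cv2.resize(p,None,fx=12,fy=12,interpolation=cv2.INTER_CUBIC))
E
```

```text
(no output)
```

View pics/f2.png

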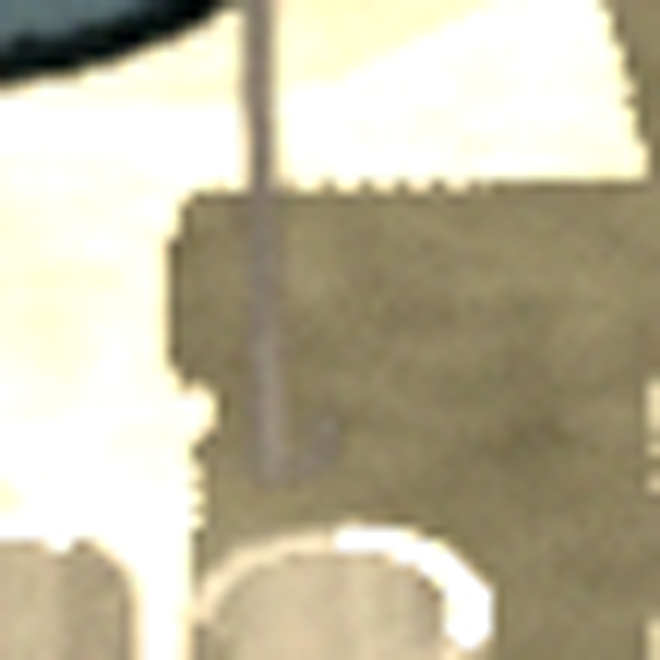

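```bash
python3 - <<'E'
from h import *
c=load('scene0')
print(proj(c,[[.5857,-.0066,.115],[.5687,-.066,.115],[.5263,.0097,.115],[.5086,-.0486,.115]]))
k=lambda p:(np.array(p)+.5)/6-.5+[210,190]
print(k([[363,200],[181,194],[380,97],[205,92]]))
goal((.5932,-.0115,.48,140.5))
E
```

```text
[[270.60236041 221.86429216]
 [239.96233411 220.84479485]
 [272.58745787 204.88207528]
 [244.05915589 203.74934301]]
[[270.08333333 222.91666667]
 [239.75       221.91666667]
 [272.91666667 205.75      ]
 [243.75       204.91666667]]
t 6.90 pos [ 0.5933 -0.0121  0.4808] yaw 106.12 F [-0.13  0.5   0.12] M [-0.001 -0.102 -0.018] w 0.0135 q [-0.21  0.41  1.42  0.    1.31 -0.49] zax [ 1.e-04 -0.e+00 -1.e+00]
[0.0006 0.0001 0.0008] turn -0.6
```

servo_tool(steps=[0.005, 0.0015, 0, 0, -0.18, 0.005, 0.0015, 0, 0, -0.36, 0.005, 0.0015, 0, 0, -0.54, 0.005, 0.0015, 0, 0, -0.6, 0.005, 0.0015, 0, 0, -0.6, 0.005, 0.0015, 0, 0, -0.6])

```text
time: 7.65
position: [0.5929, -0.0106, 0.4808]
tool_rot: [0.338, 0.941, 0.0, 0.0]
ft_force: [0.2, -1.1, -1.5]
grip_width: 0.0137
```

```bash
python3 - <<'E'
from h import *
goal((.5924,-.0109,.353,140.5))
c=snap('scene','s5'); p=np.clip(c['pixels'][140:245,215:320].astype(float)*2.2,0,255).astype(np.uint8)
cv2.imwrite('pics/s5c.png',cv2.resize(p,None,fx=6,fy=6,interpolation=cv2.INTER_CUBIC))
E
```

```text
t 7.65 pos [ 0.5929 -0.0106  0.4808] yaw 140.48 F [ 0.25 -1.13 -1.5 ] M [ 0.037 -0.133 -0.002] w 0.0137 q [-0.21  0.41  1.42  0.    1.31 -1.09] zax [ 1.e-04 -0.e+00 -1.e+00]
[ 0.0002 -0.0005  0.1278] turn -0.0
```

View pics/s5c.png

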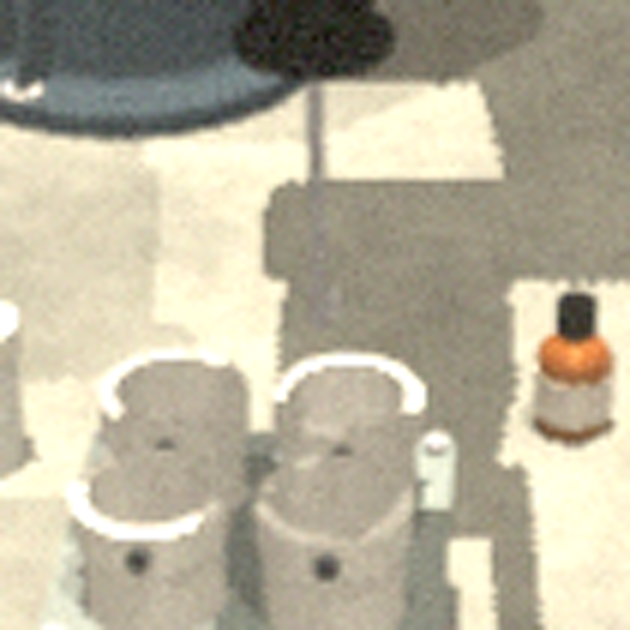

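servo_tool(steps=[0.005, 0, 0, 0.03, 0, 0.005, 0, 0, 0.06, 0, 0.005, 0, 0, 0.085, 0, 0.005, 0, 0, 0.1, 0, 0.005, 0, 0, 0.105, 0, 0.005, 0, 0, 0.105, 0])

```text
time: 8.45
position: [0.5932, -0.0107, 0.3761]
tool_rot: [0.338, 0.941, 0.0, 0.0]
ft_force: [-0.6, -0.1, -0.2]
grip_width: 0.0138
```

```bash
python3 - <<'E'
from h import *
goal((.5924,-.0109,.353,140.5))
c=snap('scene','s6'); p=np.clip(c['pixels'][140:245,215:320].astype(float)*2.2,0,255).astype(np.uint8)
cv2.imwrite('pics/s6c.png',cv2.resize(p,None,fx=6,fy=6,interpolation=cv2.INTER_CUBIC))
E
```

```text
t 8.45 pos [ 0.5932 -0.0107  0.3761] yaw 140.52 F [-0.58 -0.08 -0.17] M [ 0.025 -0.18  -0.002] w 0.0138 q [-0.21  0.52  1.54  0.    1.08 -1.09] zax [ 7.e-04 -1.e-04 -1.e+00]
[ 0.0005 -0.0007  0.0231] turn 0.0
```

View pics/s6c.png

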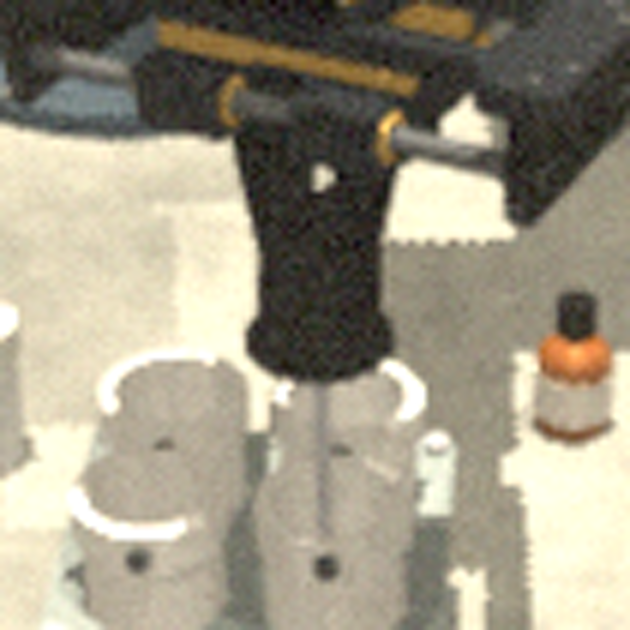

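servo_tool(steps=[0.005, 0, 0, 0.005, 0, 0.005, 0, 0, 0.01, 0, 0.005, 0, 0, 0.014, 0, 0.005, 0, 0, 0.016, 0, 0.005, 0, 0, 0.016, 0])

```text
time: 9.12
position: [0.5929, -0.0106, 0.3595]
tool_rot: [0.338, 0.941, -0.0, -0.0]
ft_force: [0.8, 0.5, -0.8]
grip_width: 0.0136
```

servo_tool(steps=[0.005, 0, 0, 0.001, 0, 0.005, 0, 0, 0.002, 0, 0.005, 0, 0, 0.003, 0, 0.005, 0, 0, 0.003, 0])

```text
time: 9.62
position: [0.5929, -0.0106, 0.3567]
tool_rot: [0.338, 0.941, -0.0, -0.0]
ft_force: [-0.2, -0.0, -0.2]
grip_width: 0.0135
```

servo_tool(steps=[0.005, 0, 0, 0.001, 0, 0.005, 0, 0, 0.002, 0, 0.005, 0, 0, 0.002, 0, 0.005, 0, 0, 0.002, 0])

```text
time: 10.12
position: [0.5929, -0.0106, 0.3547]
tool_rot: [0.338, 0.941, -0.0, 0.0]
ft_force: [-0.1, -0.9, -2.0]
grip_width: 0.0139
```

servo_tool(steps=[0.005, 0, 0, 0.001, 0, 0.005, 0, 0, 0.002, 0, 0.005, 0, 0, 0.002, 0, 0.005, 0, 0, 0.002, 0])

```text
time: 10.62
position: [0.5929, -0.0106, 0.3527]
tool_rot: [0.338, 0.941, 0.0, -0.0]
ft_force: [-0.7, 0.2, -0.1]
grip_width: 0.0137
```

servo_tool(steps=[0.005, 0, 0, 0.0005, 0, 0.005, 0, 0, 0.001, 0, 0.005, 0, 0, 0.001, 0, 0.005, 0, 0, 0.001, 0])

```text
time: 11.12
position: [0.5929, -0.0106, 0.3518]
tool_rot: [0.338, 0.941, -0.0, 0.0]
ft_force: [0.3, 0.5, -1.2]
grip_width: 0.0134
```

servo_tool(steps=[0.005, 0, 0, 0.0005, 0, 0.005, 0, 0, 0.001, 0, 0.005, 0, 0, 0.001, 0])

```text
time: 11.5
position: [0.5929, -0.0106, 0.3507]
tool_rot: [0.338, 0.941, -0.0, -0.0]
ft_force: [-0.9, 0.1, -0.2]
grip_width: 0.0137
```

servo_tool(steps=[0.005, 0, 0, 0.0005, 0, 0.005, 0, 0, 0.0005, 0, 0.005, 0, 0, 0.0005, 0])

```text
time: 11.88
position: [0.5929, -0.0106, 0.3503]
tool_rot: [0.338, 0.941, 0.0, 0.0]
ft_force: [0.0, -0.7, -0.4]
grip_width: 0.0132
```

servo_tool(steps=[0.005, 0, 0, 0.0005, 0, 0.005, 0, 0, 0.0005, 0, 0.005, 0, 0, 0.0005, 0])

```text
time: 12.25
position: [0.5929, -0.0106, 0.3498]
tool_rot: [0.338, 0.941, 0.0, 0.0]
ft_force: [0.2, 0.7, -1.1]
grip_width: 0.0134
```

servo_tool(steps=[0.005, 0, 0, 0.0005, 0, 0.005, 0, 0, 0.0005, 0, 0.005, 0, 0, 0.0005, 0])

```text
time: 12.62
position: [0.593, -0.0106, 0.3496]
tool_rot: [0.338, 0.941, 0.0, 0.0]
ft_force: [-1.4, 1.0, 1.2]
grip_width: 0.0138
```

servo_tool(steps=[0.005, 0, 0, 0.0005, 0, 0.005, 0, 0, 0.0005, 0, 0.005, 0, 0, 0.0005, 0])

```text
time: 13.0
position: [0.593, -0.0106, 0.3495]
tool_rot: [0.338, 0.941, 0.0, 0.0]
ft_force: [-0.6, 0.2, 4.9]
grip_width: 0.0136
```

```bash
python3 - <<'E'
from h import *
goal((.5924,-.0109,.35,140.5))
E
```

```text
t 13.00 pos [ 0.593  -0.0106  0.3495] yaw 140.54 F [-0.65  0.24  4.94] M [ 0.151  0.125 -0.007] w 0.0136 q [-0.21  0.55  1.57  0.    1.02 -1.09] zax [ 9.e-04 -2.e-04 -1.e+00]
[ 0.0003 -0.0006 -0.0005] turn 0.001
```

servo_tool(steps=[0.005, 0, 0, -0.001, 0, 0.005, 0.002, 0, -0.001, 0, 0.005, 0.004, 0, -0.001, 0, 0.005, 0.006, 0, -0.001, 0, 0.005, 0.006, 0, -0.001, 0])

```text
time: 13.62
position: [0.5881, -0.0067, 0.3497]
tool_rot: [0.338, 0.941, 0.0, -0.0]
ft_force: [0.7, -0.5, 0.0]
grip_width: 0.0138
```

servo_tool(steps=[0.005, 0.001, 0, 0, 0, 0.005, 0.002, 0, 0, 0, 0.005, 0.003, 0, 0, 0, 0.005, 0.003, 0, 0, 0])

```text
time: 14.12
position: [0.5858, -0.0048, 0.3497]
tool_rot: [0.338, 0.941, -0.0, -0.0]
ft_force: [0.3, -0.0, -0.3]
grip_width: 0.014
```

servo_tool(steps=[0.005, 0.001, 0, 0, 0, 0.005, 0.002, 0, 0, 0, 0.005, 0.002, 0, 0, 0])

```text
time: 14.5
position: [0.5843, -0.0035, 0.3497]
tool_rot: [0.338, 0.941, 0.0, -0.0]
ft_force: [0.3, 0.5, -0.6]
grip_width: 0.0134
```

```bash
python3 - <<'E'
from h import *
goal((.587-.0065*.772,-.0064+.0065*.636,.35,140.5))
E
```

```text
t 14.50 pos [ 0.5843 -0.0035  0.3497] yaw 140.54 F [ 0.32  0.54 -0.62] M [ 0.006 -0.212 -0.008] w 0.0134 q [-0.2   0.54  1.59  0.    1.01 -1.08] zax [-4.e-04  2.e-04 -1.e+00]
[ 0.0026 -0.0005 -0.0003] turn 0.001
```

servo_tool(steps=[0.005, 0.001, 0, 0, 0, 0.005, 0.0015, 0, 0, 0, 0.005, 0.0015, 0, 0, 0])

```text
time: 14.88
position: [0.5832, -0.0026, 0.3497]
tool_rot: [0.338, 0.941, -0.0, -0.0]
ft_force: [-0.2, 0.2, 0.6]
grip_width: 0.0139
```

servo_tool(steps=[0.005, 0.0005, 0, 0, 0, 0.005, 0.001, 0, 0, 0, 0.005, 0.001, 0, 0, 0])

```text
time: 15.25
position: [0.5824, -0.002, 0.3497]
tool_rot: [0.338, 0.941, 0.0, -0.0]
ft_force: [0.3, 0.7, 0.2]
grip_width: 0.014
```

servo_tool(steps=[0.005, 0.0005, 0, 0, 0, 0.005, 0.001, 0, 0, 0, 0.005, 0.001, 0, 0, 0])

```text
time: 15.62
position: [0.5816, -0.0013, 0.3497]
tool_rot: [0.338, 0.941, 0.0, -0.0]
ft_force: [-0.8, 0.8, -1.0]
grip_width: 0.0137
```

```bash
python3 - <<'E'
from h import *
goal((.587-.0065*.772,-.0064+.0065*.636,.35,140.5))
E
```

```text
t 15.62 pos [ 0.5816 -0.0013  0.3497] yaw 140.54 F [-0.78  0.82 -1.  ] M [ 0.055 -0.079 -0.044] w 0.0137 q [-0.19  0.54  1.6   0.    1.01 -1.08] zax [-2.e-04  1.e-04 -1.e+00]
[-0.0009 -0.0005 -0.0003] turn 0.001
```

servo_tool(steps=[0.005, 0.0005, 0, 0, 0, 0.005, 0.0005, 0, 0, 0, 0.005, 0.0005, 0, 0, 0])

```text
time: 16.0
position: [0.5813, -0.0011, 0.3497]
tool_rot: [0.338, 0.941, 0.0, -0.0]
ft_force: [1.1, 0.2, -1.1]
grip_width: 0.0138
```

servo_tool(steps=[0.005, 0, 0, -0.002, 0, 0.005, 0, 0, -0.004, 0, 0.005, 0, 0, -0.006, 0, 0.005, 0, 0, -0.007, 0, 0.005, 0, 0, -0.007, 0])

```text
time: 16.62
position: [0.5813, -0.0011, 0.3569]
tool_rot: [0.338, 0.941, 0.0, 0.0]
ft_force: [0.3, -0.0, -1.4]
grip_width: 0.0139
```

```bash
python3 - <<'E'
from h import *
goal((.587-.0065*.772,-.0064+.0065*.636,.35,140.5))
E
```

```text
t 16.62 pos [ 0.5813 -0.0011  0.3569] yaw 140.53 F [ 0.29 -0.03 -1.42] M [ 0.065 -0.147  0.025] w 0.0139 q [-0.19  0.53  1.59  0.    1.02 -1.08] zax [ 2.e-04  0.e+00 -1.e+00]
[-0.0013 -0.0005  0.0069] turn 0.001
```

servo_tool(steps=[0.005, -0.0015, 0, -0.001, 0, 0.005, -0.003, 0, -0.0022, 0, 0.005, -0.005, 0, -0.0032, 0, 0.005, -0.007, 0, -0.004, 0, 0.005, -0.009, 0, -0.0045, 0, 0.005, -0.0115, 0, -0.005, 0, 0.005, -0.0115, 0, -0.005, 0])

```text
time: 17.5
position: [0.5904, -0.0086, 0.3618]
tool_rot: [0.338, 0.941, 0.0, 0.0]
ft_force: [0.9, 0.9, -0.5]
grip_width: 0.0137
```

servo_tool(steps=[0.005, -0.0005, 0, -0.001, 0, 0.005, -0.0005, 0, -0.002, 0, 0.005, -0.0005, 0, -0.002, 0, 0.005, -0.0005, 0, -0.002, 0])

```text
time: 18.0
position: [0.5903, -0.0086, 0.3633]
tool_rot: [0.338, 0.941, -0.0, -0.001]
ft_force: [-0.4, -0.3, -4.4]
grip_width: 0.0138
```

```bash
python3 - <<'E'
from h import *
goal((.587+.0055*.772,-.0064-.0055*.636,.37,140.5))
E
```

```text
t 18.00 pos [ 0.5903 -0.0086  0.3633] yaw 140.54 F [-0.39 -0.31 -4.45] M [ 0.198 -0.017  0.004] w 0.0138 q [-0.2   0.53  1.56  0.    1.05 -1.09] zax [-1.4e-03  4.0e-04 -1.0e+00]
[-0.0016 -0.0004 -0.0067] turn 0.001
```

servo_tool(steps=[0.005, 0, 0, -0.001, 0, 0.005, -0.0005, 0, -0.002, 0, 0.005, -0.0005, 0, -0.003, 0, 0.005, -0.0005, 0, -0.005, 0, 0.005, -0.0005, 0, -0.007, 0])

```text
time: 18.62
position: [0.5909, -0.009, 0.3708]
tool_rot: [0.338, 0.941, -0.0, -0.0]
ft_force: [-0.1, 0.6, -7.5]
grip_width: 0.0138
```

```bash
python3 - <<'E'
from h import *
goal((.587+.0055*.772,-.0064-.0055*.636,.37,140.5))
E
```

```text
t 18.62 pos [ 0.5909 -0.009   0.3708] yaw 140.54 F [-0.12  0.61 -7.54] M [ 0.065  0.035 -0.023] w 0.0138 q [-0.2   0.52  1.56  0.    1.06 -1.09] zax [-4.e-04  1.e-04 -1.e+00]
[-0.0008 -0.0005  0.0008] turn 0.001
```

Drawing at 7.5 N, with small lateral force. Continuing.

servo_tool(steps=[0.005, 0, 0, -0.003, 0, 0.005, 0, 0, -0.006, 0, 0.005, 0, 0, -0.009, 0, 0.005, 0, 0, -0.012, 0, 0.005, 0, 0, -0.015, 0, 0.005, 0, 0, -0.018, 0, 0.005, 0, 0, -0.021, 0, 0.005, 0, 0, -0.024, 0, 0.005, 0, 0, -0.027, 0, 0.005, 0, 0, -0.03, 0])

```text
time: 19.88
position: [0.591, -0.009, 0.401]
tool_rot: [0.338, 0.941, 0.0, 0.0]
ft_force: [-0.1, -0.5, -3.0]
grip_width: 0.0133
```

servo_tool(steps=[0.005, 0, 0, -0.003, 0, 0.005, 0, 0, -0.006, 0, 0.005, 0, 0, -0.009, 0, 0.005, 0, 0, -0.012, 0, 0.005, 0, 0, -0.015, 0, 0.005, 0, 0, -0.018, 0, 0.005, 0, 0, -0.021, 0, 0.005, 0, 0, -0.024, 0, 0.005, 0, 0, -0.027, 0, 0.005, 0, 0, -0.03, 0])

```text
time: 21.12
position: [0.591, -0.009, 0.431]
tool_rot: [0.338, 0.941, 0.0, 0.0]
ft_force: [-1.3, -0.4, -2.7]
grip_width: 0.0136
```

```bash
python3 - <<'E'
from h import *
goal((.587+.0055*.772,-.0064-.0055*.636,.37,140.5))
c=snap('scene','s7'); p=np.clip(c['pixels'][120:245,215:320].astype(float)*2.,0,255).astype(np.uint8)
cv2.imwrite('pics/s7c.png',cv2.resize(p,None,fx=5,fy=5,interpolation=cv2.INTER_CUBIC))
E
```

```text
t 21.12 pos [ 0.591 -0.009  0.431] yaw 140.53 F [-1.25 -0.42 -2.68] M [ 0.006 -0.109 -0.009] w 0.0136 q [-0.2   0.45  1.49  0.    1.2  -1.09] zax [ 1.e-04 -0.e+00 -1.e+00]
[-0.0007 -0.0005  0.061 ] turn 0.001
```

View pics/s7c.png

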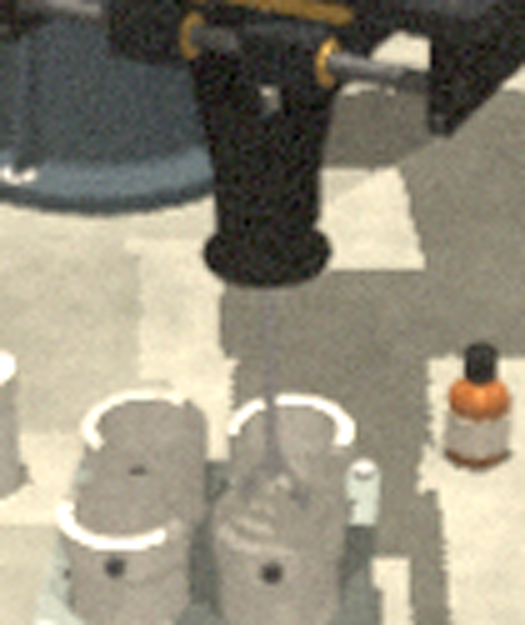

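servo_tool(steps=[0.005, 0, 0, -0.003, 0, 0.005, 0, 0, -0.006, 0, 0.005, 0, 0, -0.009, 0, 0.005, 0, 0, -0.012, 0, 0.005, 0, 0, -0.015, 0, 0.005, 0, 0, -0.018, 0, 0.005, 0, 0, -0.021, 0, 0.005, 0, 0, -0.024, 0, 0.005, 0, 0, -0.027, 0, 0.005, 0, 0, -0.03, 0])

```text
time: 22.42
position: [0.591, -0.009, 0.4611]
tool_rot: [0.338, 0.941, 0.0, 0.0]
ft_force: [0.1, -0.2, -2.8]
grip_width: 0.0138
```

servo_tool(steps=[0.005, 0, 0, -0.003, 0, 0.005, 0, 0, -0.006, 0, 0.005, 0, 0, -0.009, 0, 0.005, 0, 0, -0.012, 0, 0.005, 0, 0, -0.015, 0, 0.005, 0, 0, -0.02, 0, 0.005, 0, 0, -0.025, 0, 0.005, 0, 0, -0.03, 0, 0.005, 0, 0, -0.03, 0, 0.005, 0, 0, -0.03, 0])

```text
time: 23.68
position: [0.5909, -0.009, 0.4907]
tool_rot: [0.338, 0.941, -0.0, -0.0]
ft_force: [-0.2, 0.8, -1.7]
grip_width: 0.0133
```

```bash
python3 - <<'E'
from h import *
# tray -x half
ex=np.array([np.cos(np.radians(-7.8)),np.sin(np.radians(-7.8))]); tc=np.array([.5099,.2653]); print('tgt',tc-.038*ex)
goal((.587+.0055*.772,-.0064-.0055*.636,.37,140.5))
c=snap('scene','s8'); p=np.clip(c['pixels'][90:235,205:330].astype(float)*2.,0,255).astype(np.uint8)
cv2.imwrite('pics/s8c.png',cv2.resize(p,None,fx=4,fy=4,interpolation=cv2.INTER_CUBIC))
E
```

```text
tgt [0.47225158 0.27045719]
t 23.68 pos [ 0.5909 -0.009   0.4907] yaw 140.54 F [-0.25  0.75 -1.69] M [ 0.027 -0.159 -0.024] w 0.0133 q [-0.2   0.4   1.41  0.    1.33 -1.09] zax [-2.e-04  0.e+00 -1.e+00]
[-0.0008 -0.0005  0.1207] turn 0.001
```

View pics/s8c.png

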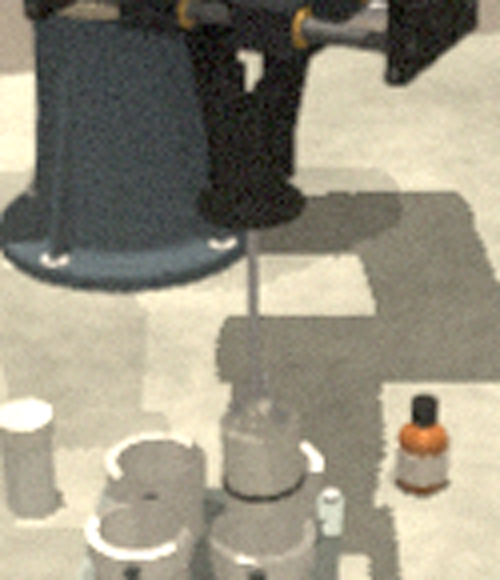

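```bash
python3 - <<'E'
from h import *
goal((.476,.267,.49,140.5))
c=get_obs(); R=Ro.from_quat(c['tool_rot']).as_matrix(); d=R.T@(np.array([.476,.267,.49])-c['position'])
n=12
for i in range(1,n+1):
    s=i/n; s=s*s*(3-2*s); print('0.005, %.3f, %.3f, 0, 0,'%(d[0]*s,d[1]*s),end=' ')
E
```

```text
t 23.73 pos [ 0.5909 -0.009   0.4905] yaw 140.53 F [ 0.14  0.83 -2.  ] M [ 0.017 -0.161  0.04 ] w 0.0135 q [-0.2   0.4   1.41 -0.    1.33 -1.09] zax [-5.e-04  1.e-04 -1.e+00]
[0.2641 0.1401 0.0006] turn 0.001
0.005, 0.005, 0.003, 0, 0, 0.005, 0.020, 0.010, 0, 0, 0.005, 0.041, 0.022, 0, 0, 0.005, 0.068, 0.036, 0, 0, 0.005, 0.099, 0.053, 0, 0, 0.005, 0.132, 0.070, 0, 0, 0.005, 0.165, 0.087, 0, 0, 0.005, 0.196, 0.104, 0, 0, 0.005, 0.223, 0.118, 0, 0, 0.005, 0.245, 0.130, 0, 0, 0.005, 0.259, 0.137, 0, 0, 0.005, 0.264, 0.140, 0, 0,
```

servo_tool(steps=[0.005, 0.002, 0.001, -0.003, 0, 0.005, 0.007, 0.004, -0.006, 0, 0.005, 0.014, 0.007, -0.008, 0, 0.005, 0.023, 0.012, -0.008, 0, 0.005, 0.034, 0.018, -0.008, 0, 0.005, 0.046, 0.024, -0.008, 0, 0.005, 0.059, 0.031, -0.008, 0, 0.005, 0.073, 0.039, -0.008, 0, 0.005, 0.087, 0.046, -0.008, 0, 0.005, 0.101, 0.053, -0.008, 0, 0.005, 0.115, 0.061, -0.008, 0, 0.005, 0.129, 0.068, -0.008, 0])

```text
time: 25.22
position: [0.5342, 0.1265, 0.4988]
tool_rot: [0.338, 0.941, 0.0, 0.0]
ft_force: [-0.8, -0.6, -1.7]
grip_width: 0.0137
```

servo_tool(steps=[0.005, 0.014, 0.007, 0, 0, 0.005, 0.028, 0.015, 0, 0, 0.005, 0.042, 0.022, 0, 0, 0.005, 0.056, 0.03, 0, 0, 0.005, 0.07, 0.037, 0, 0, 0.005, 0.084, 0.044, 0, 0, 0.005, 0.097, 0.051, 0, 0, 0.005, 0.109, 0.058, 0, 0, 0.005, 0.119, 0.063, 0, 0, 0.005, 0.127, 0.067, 0, 0, 0.005, 0.133, 0.07, 0, 0, 0.005, 0.135, 0.072, 0, 0])

```text
time: 26.72
position: [0.476, 0.2671, 0.4987]
tool_rot: [0.338, 0.941, -0.0, 0.0]
ft_force: [0.6, 0.6, -1.4]
grip_width: 0.0138
```

```bash
python3 - <<'E'
from h import *
goal((.476,.267,.49,140.5))
c=snap('scene','s9'); crop(c['pixels'],290,430,110,255,4,'s9c')
c=snap('top','t9'); crop(c['pixels'],100,260,150,290,4,'t9c')
E
```

```text
t 26.73 pos [0.476  0.2671 0.4987] yaw 140.55 F [ 0.6   0.63 -1.4 ] M [ 0.047 -0.167 -0.007] w 0.0138 q [ 0.31  0.32  1.51 -0.    1.31 -0.58] zax [-0.e+00 -2.e-04 -1.e+00]
[-0.0001 -0.0001  0.0087] turn 0.001
```

View pics/s9c.png

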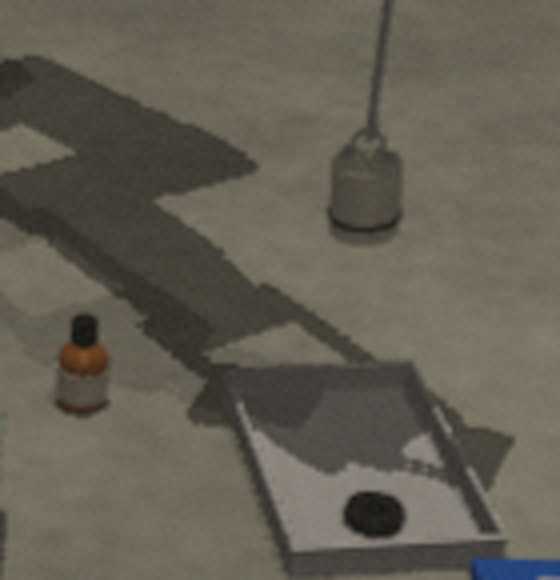

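View pics/t9c.png

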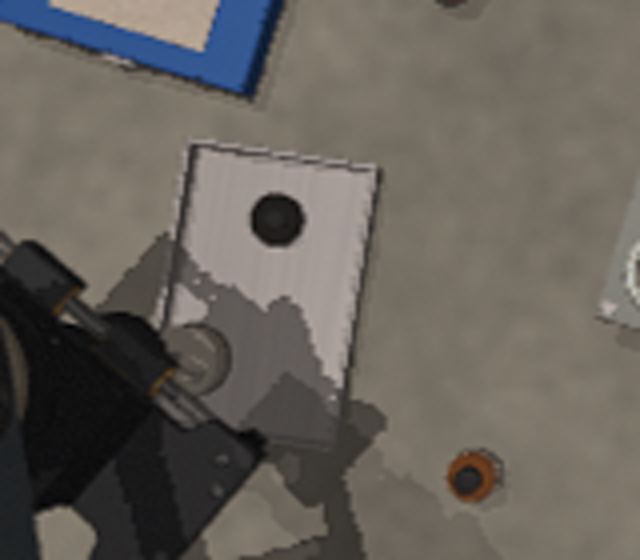

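```bash
python3 - <<'E'
from h import *
c=load('t9'); P=unproj(c,[[ (200.5)/4-.5+100,358.5/4-.5+150]],.19); print(P)
a=np.radians(-7.8); d=P[0,:2]-[.5099,.2653]; print(d@[np.cos(a),np.sin(a)], d@[-np.sin(a),np.cos(a)])
E
```

```text
[[0.47613905 0.25864343 0.19      ]]
-0.032545193184493906 -0.011176867001614325
```

servo_tool(steps=[0.005, 0, 0, 0.004, 0, 0.005, 0, 0, 0.012, 0, 0.005, 0, 0, 0.024, 0, 0.005, 0, 0, 0.038, 0, 0.005, 0, 0, 0.053, 0, 0.005, 0, 0, 0.068, 0, 0.005, 0, 0, 0.083, 0, 0.005, 0, 0, 0.098, 0, 0.005, 0, 0, 0.111, 0, 0.005, 0, 0, 0.122, 0, 0.005, 0, 0, 0.13, 0, 0.005, 0, 0, 0.134, 0])

```text
time: 28.32
position: [0.4762, 0.2669, 0.3643]
tool_rot: [0.338, 0.941, -0.0, -0.0]
ft_force: [0.2, 1.1, -2.6]
grip_width: 0.0139
```

```bash
python3 - <<'E'
from h import *
goal((.476,.267,.3553,140.5))
c=snap('scene','s10'); crop(c['pixels'],310,430,130,260,5,'s10c')
c=snap('top','t10'); crop(c['pixels'],100,220,170,280,5,'t10c')
E
```

```text
t 28.32 pos [0.4762 0.2669 0.3643] yaw 140.54 F [ 0.18  1.11 -2.59] M [ 0.071 -0.126 -0.071] w 0.0139 q [ 0.31  0.47  1.67  0.    0.99 -0.58] zax [-3.e-04 -1.e-04 -1.e+00]
[0.0002 0.     0.009 ] turn 0.001
```

View pics/s10c.png

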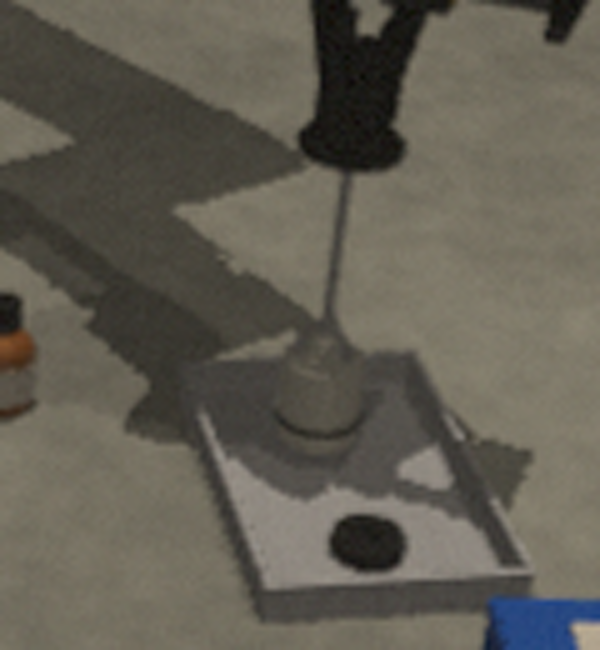

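servo_tool(steps=[0.005, 0, 0, 0.003, 0, 0.005, 0, 0, 0.005, 0, 0.005, 0, 0, 0.007, 0, 0.005, 0, 0, 0.008, 0, 0.005, 0, 0, 0.009, 0, 0.005, 0, 0, 0.01, 0, 0.005, 0, 0, 0.011, 0, 0.005, 0, 0, 0.012, 0, 0.005, 0, 0, 0.012, 0])

```text
time: 29.55
position: [0.4761, 0.2668, 0.3527]
tool_rot: [0.338, 0.941, -0.0, -0.0]
ft_force: [-0.5, -0.1, -1.6]
grip_width: 0.0137
```

```bash
python3 - <<'E'
from h import *
goal((.476,.267,.3425,140.5))
c=snap('scene','s11'); crop(c['pixels'],340,400,180,230,10,'s11c')
E
```

```text
t 29.55 pos [0.4761 0.2668 0.3527] yaw 140.53 F [-0.55 -0.05 -1.64] M [ 0.017 -0.184  0.07 ] w 0.0137 q [ 0.31  0.49  1.69 -0.    0.97 -0.58] zax [-2.e-04 -1.e-04 -1.e+00]
[0.0002 0.0001 0.0102] turn 0.001
```

View pics/s11c.png

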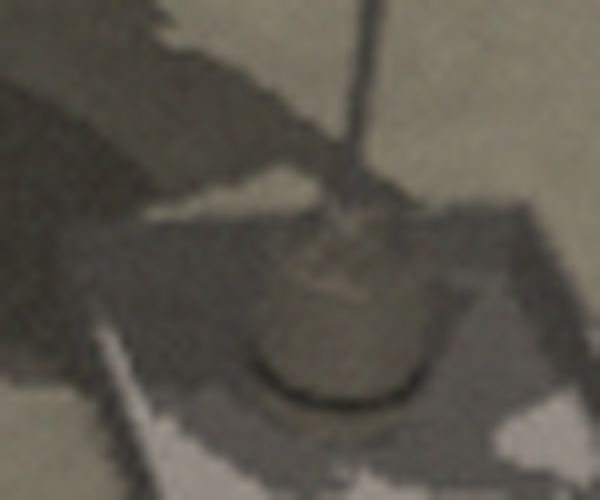

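servo_tool(steps=[0.005, 0, 0, 0.002, 0, 0.005, 0, 0, 0.004, 0, 0.005, 0, 0, 0.006, 0, 0.005, 0, 0, 0.008, 0, 0.005, 0, 0, 0.009, 0, 0.005, 0, 0, 0.009, 0])

```text
time: 30.35
position: [0.4761, 0.2668, 0.3436]
tool_rot: [0.338, 0.941, -0.0, -0.0]
ft_force: [0.7, 0.6, 0.0]
grip_width: 0.0137
```

servo_tool(steps=[0.005, 0, 0, 0.0005, 0, 0.005, 0, 0, 0.001, 0, 0.005, 0, 0, 0.001, 0])

```text
time: 30.72
position: [0.4761, 0.2669, 0.3427]
tool_rot: [0.338, 0.941, -0.0, -0.0]
ft_force: [-0.0, 0.4, -0.3]
grip_width: 0.0138
```

servo_tool(steps=[0.005, 0, 0, 0.0005, 0, 0.005, 0, 0, 0.0005, 0, 0.005, 0, 0, 0.0005, 0])

```text
time: 31.1
position: [0.4761, 0.2669, 0.3423]
tool_rot: [0.338, 0.941, 0.0, -0.0]
ft_force: [0.3, 0.3, -1.5]
grip_width: 0.0139
```

servo_tool(steps=[0.005, 0, 0, 0.0005, 0, 0.005, 0, 0, 0.0005, 0, 0.005, 0, 0, 0.0005, 0])

```text
time: 31.48
position: [0.4761, 0.2669, 0.3417]
tool_rot: [0.338, 0.941, -0.0, -0.0]
ft_force: [-0.1, 0.4, -0.1]
grip_width: 0.0139
```

servo_tool(steps=[0.005, 0, 0, 0.0005, 0, 0.005, 0, 0, 0.0005, 0, 0.005, 0, 0, 0.0005, 0])

```text
time: 31.85
position: [0.4762, 0.2669, 0.3415]
tool_rot: [0.338, 0.941, 0.0, 0.0]
ft_force: [0.0, 0.2, 2.9]
grip_width: 0.0136
```

```bash
python3 - <<'E'
from h import *
goal((.476,.267,.3415,140.5))
c=snap('scene','s12'); p=np.clip(c['pixels'][180:230,340:400].astype(float)*2.5-50,0,255).astype(np.uint8); crop(p,0,60,0,50,12,'s12c')
c=snap('top','t12'); crop(c['pixels'],100,220,170,280,5,'t12c')
E
```

```text
t 31.85 pos [0.4762 0.2669 0.3415] yaw 140.54 F [0.04 0.21 2.92] M [-0.025  0.035  0.003] w 0.0136 q [ 0.31  0.51  1.7  -0.    0.94 -0.58] zax [ 4.e-04  1.e-04 -1.e+00]
[ 0.0002 -0.      0.    ] turn 0.001
```

View pics/s12c.png

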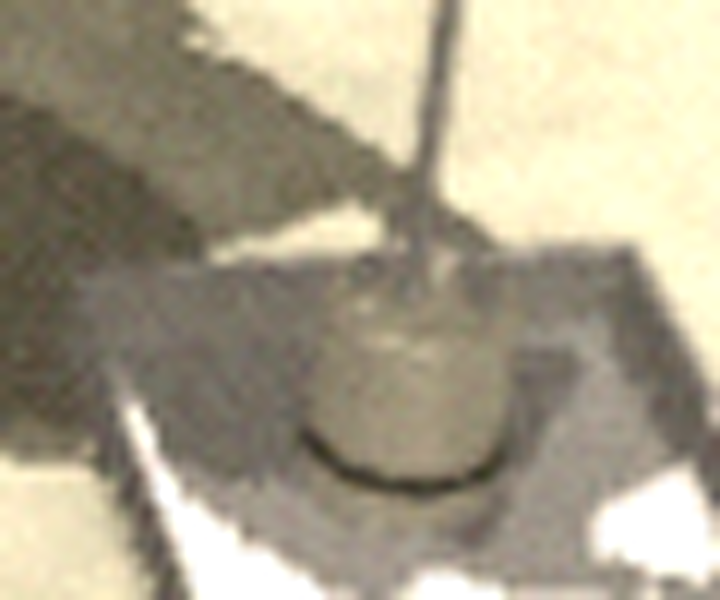

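servo_tool(steps=[0.005, 0, 0, -0.001, 0, 0.005, -0.001, 0, -0.001, 0, 0.005, -0.003, 0, -0.001, 0, 0.005, -0.005, 0, -0.001, 0, 0.005, -0.007, 0, -0.001, 0, 0.005, -0.009, 0, -0.001, 0])

```text
time: 32.7
position: [0.4832, 0.261, 0.3422]
tool_rot: [0.338, 0.941, -0.0, 0.0]
ft_force: [0.3, 0.9, -1.3]
grip_width: 0.0134
```

servo_tool(steps=[0.005, -0.002, 0, 0, 0, 0.005, -0.004, 0, 0, 0, 0.005, -0.006, 0, 0, 0, 0.005, -0.008, 0, 0, 0, 0.005, -0.008, 0, 0, 0])

```text
time: 33.33
position: [0.4894, 0.256, 0.3423]
tool_rot: [0.338, 0.941, 0.0, 0.0]
ft_force: [-0.2, 0.6, -0.9]
grip_width: 0.0137
```

```bash
python3 - <<'E'
from h import *
goal((.476,.267,.3415,140.5))
c=snap('scene','s13'); p=np.clip(c['pixels'][180:230,340:400].astype(float)*2.5-50,0,255).astype(np.uint8); crop(p,0,60,0,50,12,'s13c')
E
```

```text
t 33.33 pos [0.4894 0.256  0.3423] yaw 140.52 F [-0.2   0.64 -0.86] M [ 0.052 -0.137 -0.032] w 0.0137 q [ 0.28  0.51  1.68 -0.    0.95 -0.6 ] zax [ 1.e-04  0.e+00 -1.e+00]
[ 0.0174 -0.      0.0008] turn 0.0
```

View pics/s13c.png

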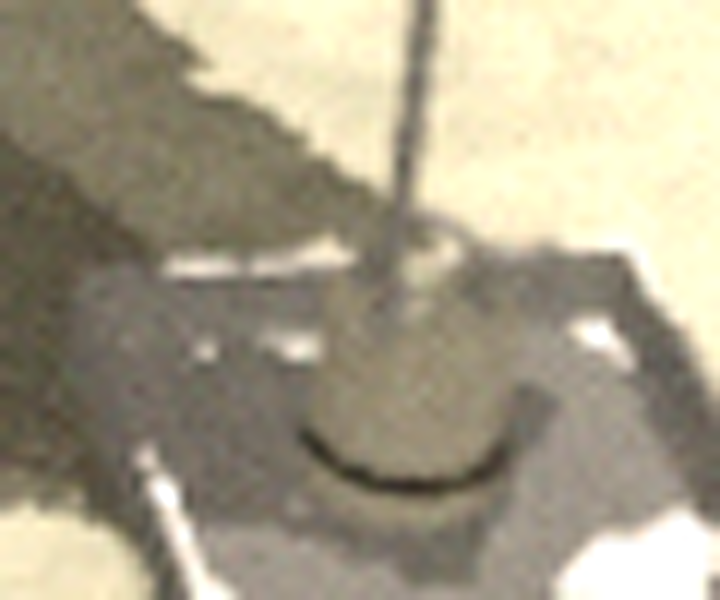

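servo_tool(steps=[0.005, -0.003, 0, 0, 0, 0.005, -0.006, 0, 0, 0, 0.005, -0.01, 0, 0, 0, 0.005, -0.014, 0, 0, 0, 0.005, -0.014, 0, -0.01, 0, 0.005, -0.014, 0, -0.035, 0, 0.005, -0.014, 0, -0.07, 0, 0.005, -0.014, 0, -0.11, 0, 0.005, -0.014, 0, -0.15, 0, 0.005, -0.014, 0, -0.15, 0])

```text
time: 34.62
position: [0.5005, 0.2474, 0.4967]
tool_rot: [0.338, 0.941, 0.003, 0.004]
ft_force: [0.7, -1.0, -0.8]
grip_width: 0.0139
```

```bash
python3 - <<'E'
from h import *
goal((.526,-.292,.49,3))
c=snap('scene','s14'); p=np.clip(c['pixels'][170:260,330:430].astype(float)*1.8-20,0,255).astype(np.uint8); crop(p,0,100,0,90,7,'s14c')
E
```

```text
t 34.62 pos [0.5005 0.2474 0.4967] yaw 140.54 F [ 0.72 -0.96 -0.83] M [ 0.033 -0.129  0.005] w 0.0139 q [ 0.26  0.34  1.49  0.    1.31 -0.62] zax [ 0.009   0.0025 -1.    ]
[-0.3624 -0.4003  0.0055] turn 2.401
```

View pics/s14c.png

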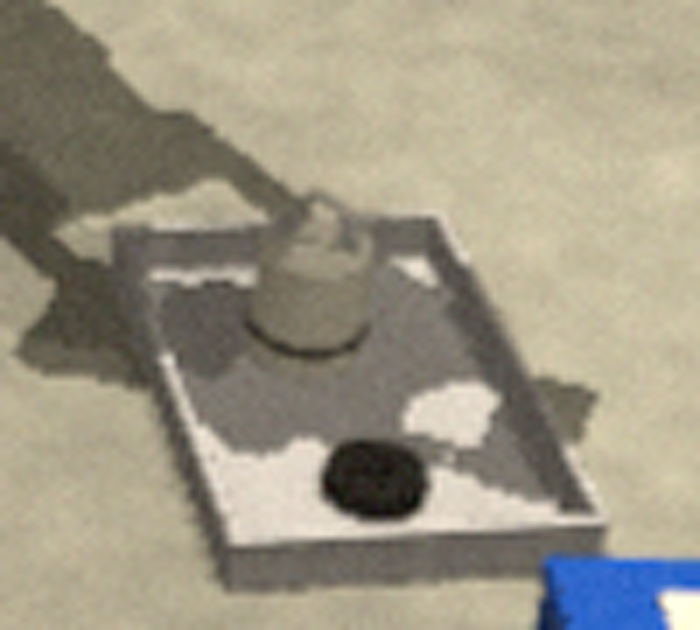

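servo_tool(steps=[0.005, -0.015, -0.016, 0.005, 0.1, 0.005, -0.045, -0.049, 0.005, 0.28, 0.005, -0.078, -0.086, 0.005, 0.46, 0.005, -0.111, -0.123, 0.005, 0.64, 0.005, -0.144, -0.16, 0.005, 0.82, 0.005, -0.178, -0.197, 0.005, 1.0, 0.005, -0.212, -0.234, 0.005, 1.18, 0.005, -0.246, -0.271, 0.005, 1.36, 0.005, -0.28, -0.308, 0.005, 1.54, 0.005, -0.31, -0.342, 0.005, 1.72, 0.005, -0.335, -0.37, 0.005, 1.9, 0.005, -0.35, -0.387, 0.005, 2.08])

```text
time: 36.17
position: [0.5238, -0.2759, 0.4852]
tool_rot: [0.983, 0.182, -0.001, -0.001]
ft_force: [0.9, -0.3, -1.3]
grip_width: 0.0136
```

```bash
python3 - <<'E'
from h import *
goal((.526,-.292,.46,3.02))
E
```

```text
t 36.17 pos [ 0.5238 -0.2759  0.4852] yaw 20.92 F [ 0.92 -0.33 -1.28] M [ 0.028  0.019 -0.038] w 0.0136 q [-0.67  0.4   1.42 -0.    1.33  0.53] zax [-0.0031  0.0023 -1.    ]
[-0.0036  0.0159  0.0251] turn 0.312
```

servo_tool(steps=[0.005, -0.0036, 0.0159, 0, 0.18, 0.005, -0.0036, 0.0159, 0.01, 0.312, 0.005, -0.0036, 0.0159, 0.02, 0.312, 0.005, -0.0036, 0.0159, 0.02, 0.312, 0.005, -0.0036, 0.0159, 0.02, 0.312])

```text
time: 36.8
position: [0.5268, -0.2899, 0.467]
tool_rot: [1.0, 0.031, -0.0, -0.0]
ft_force: [0.9, -0.3, -0.2]
grip_width: 0.014
```

```bash
python3 - <<'E'
from h import *
goal((.526,-.292,.3127,3.02))
E
```

```text
t 36.80 pos [ 0.5268 -0.2899  0.467 ] yaw 3.57 F [ 0.95 -0.27 -0.23] M [ 0.069 -0.029  0.007] w 0.0140 q [-0.69  0.43  1.42  0.    1.29  0.82] zax [-4.e-04  4.e-04 -1.e+00]
[-0.0009  0.0021  0.1543] turn 0.01
```

Descend to 3 mm above rest, then gently.

servo_tool(steps=[0.005, -0.0009, 0.0021, 0, 0.01, 0.005, -0.0009, 0.0021, 0.01, 0.01, 0.005, -0.0009, 0.0021, 0.03, 0.01, 0.005, -0.0009, 0.0021, 0.05, 0.01, 0.005, -0.0009, 0.0021, 0.05, 0.01])

```text
time: 37.42
position: [0.5254, -0.292, 0.4152]
tool_rot: [1.0, 0.025, -0.002, -0.002]
ft_force: [-0.3, 0.1, -0.5]
grip_width: 0.0141
```

servo_tool(steps=[0.005, 0, 0, 0.02, 0, 0.005, 0, 0, 0.045, 0, 0.005, 0, 0, 0.07, 0, 0.005, 0, 0, 0.088, 0, 0.005, 0, 0, 0.098, 0, 0.005, 0, 0, 0.1, 0, 0.005, 0, 0, 0.1, 0])

```text
time: 38.3
position: [0.5263, -0.2926, 0.318]
tool_rot: [1.0, 0.025, 0.001, 0.0]
ft_force: [0.6, -0.0, -0.7]
grip_width: 0.0137
```

```bash
python3 - <<'E'
from h import *
goal((.526,-.292,.3127,3.02))
c=snap('scene','s15'); crop(c['pixels'],70,210,140,280,5,'s15c')
E
```

```text
t 38.30 pos [ 0.5263 -0.2926  0.318 ] yaw 2.91 F [ 0.56 -0.05 -0.74] M [-0.028  0.034  0.053] w 0.0137 q [-0.69  0.6   1.57  0.    0.96  0.83] zax [ 1.1e-03 -9.0e-04 -1.0e+00]
[-0.0002 -0.0006  0.0053] turn -0.002
```

View pics/s15c.png

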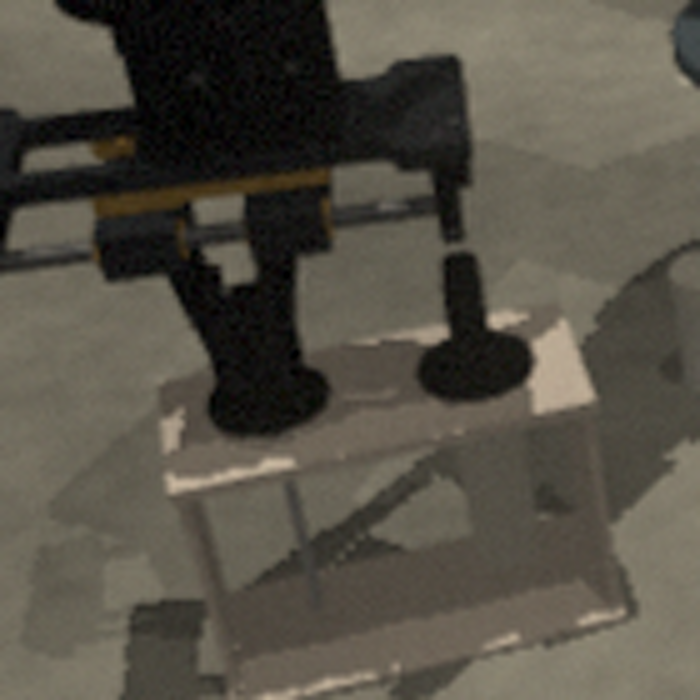

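servo_tool(steps=[0.005, 0, 0, 0.002, 0, 0.005, 0, 0, 0.0035, 0, 0.005, 0, 0, 0.0035, 0])

```text
time: 38.72
position: [0.5259, -0.2923, 0.3137]
tool_rot: [1.0, 0.025, -0.0, -0.0]
ft_force: [0.4, -0.1, -0.5]
grip_width: 0.0136
```

servo_tool(steps=[0.005, 0, 0, 0.0005, 0, 0.005, 0, 0, 0.001, 0, 0.005, 0, 0, 0.001, 0])

```text
time: 39.1
position: [0.526, -0.2924, 0.3127]
tool_rot: [1.0, 0.025, 0.0, 0.0]
ft_force: [0.3, 0.1, -0.6]
grip_width: 0.014
```

```bash
python3 - <<'E'
from h import *
goal((.526,-.292,.3127,3.02))
E
```

```text
t 39.10 pos [ 0.526  -0.2924  0.3127] yaw 2.91 F [ 0.26  0.05 -0.61] M [ 0.009  0.008 -0.015] w 0.0140 q [-0.69  0.61  1.58  0.    0.95  0.83] zax [ 0. -0. -1.]
[ 0.     -0.0004  0.    ] turn -0.002
```

servo_tool(steps=[0.016, 0, 0, 0, 0, 0.02, 0, 0, 0, 0, 0.03, 0, 0, 0, 0, 0.06, 0, 0, 0, 0, 0.08, 0, 0, 0, 0, 0.08, 0, 0, 0, 0, 0.08, 0, 0, 0, 0, 0.08, 0, 0, 0, 0])

```text
time: 40.1
position: [0.5259, -0.2924, 0.3127]
tool_rot: [1.0, 0.025, -0.0, -0.0]
ft_force: [-0.7, 0.8, 0.4]
grip_width: 0.0719
```

```bash
python3 - <<'E'
from h import *
goal((.526,-.292,.45,3.02))
E
```

```text
t 40.10 pos [ 0.5259 -0.2924  0.3127] yaw 2.91 F [-0.69  0.79  0.42] M [ 0.035  0.023 -0.02 ] w 0.0719 q [-0.69  0.61  1.58 -0.    0.95  0.83] zax [-0.  0. -1.]
[ 1.000e-04 -4.000e-04 -1.373e-01] turn -0.002
```

servo_tool(steps=[0.08, 0, 0, -0.01, 0, 0.08, 0, 0, -0.04, 0, 0.08, 0, 0, -0.08, 0, 0.08, 0, 0, -0.137, 0, 0.08, -0.1, 0.1, -0.137, 0, 0.08, -0.15, 0.15, -0.137, 0, 0.08, -0.15, 0.15, -0.137, 0, 0.08, -0.15, 0.15, -0.137, 0])

```text
time: 41.1
position: [0.3813, -0.4522, 0.4507]
tool_rot: [1.0, 0.024, 0.0, 0.001]
ft_force: [0.9, 0.3, 0.2]
grip_width: 0.0801
```

```bash
python3 - <<'E'
from h import *
goal()
s=snap('scene','s16'); t=snap('top','t16')
t0=load('top0'); s0=load('scene0')
crop(s['pixels'],70,420,160,290,2,'s16c')
E
```

```text
t 41.10 pos [ 0.3813 -0.4522  0.4507] yaw 2.71 F [0.88 0.28 0.19] M [0.062 0.066 0.042] w 0.0801 q [-1.06  0.43  1.47 -0.    1.24  0.47] zax [ 2.0e-04 -1.9e-03 -1.0e+00]
```

View pics/s16.png

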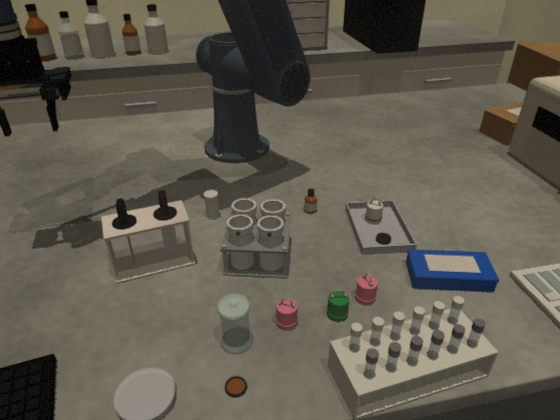

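View pics/t16.png

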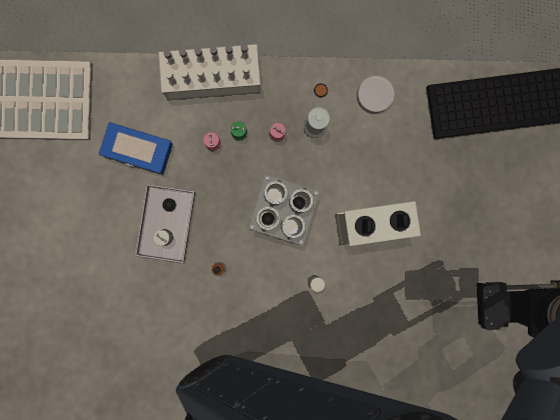

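```bash
python3 - <<'E'
from h import *
def blob(t,x0,x1,y0,y1,th,z):
    g=cv2.cvtColor(t['pixels'],cv2.COLOR_BGR2GRAY)
    p=cv2.resize(g[y0:y1,x0:x1],None,fx=8,fy=8,interpolation=cv2.INTER_CUBIC)
    cs,_=cv2.findContours((p<th).astype(np.uint8),cv2.RETR_EXTERNAL,cv2.CHAIN_APPROX_NONE)
    e=cv2.fitEllipse(max(cs,key=cv2.contourArea)); return unproj(t,(np.array(e[0])+.5)/8-.5+[x0,y0],z)[0]
for n in('top0','t16'):
    t=load(n); print(n,blob(t,386,415,206,236,80,.121),blob(t,350,380,212,240,80,.121),blob(t,160,180,196,214,80,.013))
P=unproj(t,[[163,237.5]],.047)[0];a=np.radians(-7.8); d=P[:2]-[.5099,.2653]; print('spacer in tray',d@[np.cos(a),np.sin(a)], d@[-np.sin(a),np.cos(a)])
d=cv2.absdiff(load('s16')['pixels'],load('s14')['pixels'])[195:225,355:390]
crop(load('s16')['pixels'],335,420,190,260,8,'s16t')
E
```

```text
top0 [ 0.52552262 -0.2925484   0.121     ] [ 0.5127096  -0.21177767  0.121     ] [0.55731704 0.26010261 0.013     ]
t16 [ 0.52569669 -0.29158078  0.121     ] [ 0.51272057 -0.21176927  0.121     ] [0.5573303  0.26010565 0.013     ]
spacer in tray -0.03418704941856481 -0.005462002376051568
```

View pics/s16t.png

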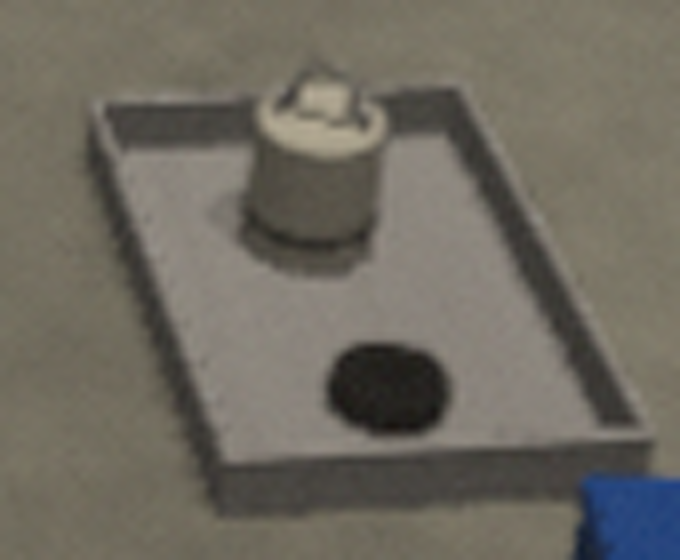

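All checks are good: the spacer is upright in the tray and the tool is 1 mm from its start.

```bash
python3 -c "
from rig import hand_in; print(hand_in())"
```

```text
the job is handed in; nothing more can be done
None
```

The job is done and handed in: the spacer stands in the steel tray and the hook tool hangs back in its own hole. `hand_in` reports no verdict, so this rests on my own checks.

**What I did:** I took the hook from the stand hole on the robot's right. The top picture showed which way the bail leaned, so I let the hook down on the free side until it touched the spacer's top at about 5 N. I slid it under the crown, caught the bail and drew the spacer out; the highest pull I read was about 7.5 N. I set it in the free half of the tray, backed the hook out from under the bail, and re-hung the tool. The arm finished clear of everything, at about 41 s.

**Last checks:**
- **Spacer:** it looks upright and off the hook, at about (-34, -5) mm in the tray's frame.
- **Hook tool:** its guard disc measures 1.0 mm from where it started.
- **Brush and tray cushion:** neither measurably moved (under 0.1 mm).
- **Other bystanders:** I compared these only by eye in the before and after pictures, and saw no change.

**Disagreement:** the scene camera put things about 1 px (2–3 mm) away from the top camera along its depth. I settled the heights by touch instead, and nothing failed because of it.

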